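# Turn the coasters over with the lifter and the turning rack

### The arm

A 6-joint arm with a two-finger parallel gripper is mounted at the origin on a cart in front of the work surface, level with it; the furniture and walls round the work are solid. World frame = base frame: x ahead of the robot, y to its left, z up, the work surface at z = 0. Lengths are in m, angles in rad, forces in N, time in s.
With the tool pointing down it reaches from about 0.35 to 0.975 m from the base axis. Payload 4.9 kg.
Tool frame: the origin (TCP) lies at the very end of the fingers, on their centre line; the grasp point (between the pads) lies ctrl.grip_point_offset behind it (ctrl.grip_point_offset is the distance from the TCP to the grasp point, in m); z points along the fingers, y is the line along which they close (so a half turn about z gives the same grasp; the last joint's range is limited). The gripper opens to 85 mm and grips with 20 to 120 N. Pads are 22 mm wide; open, the fingers measure 114 mm over their backs; the gripper's body (76 mm by 85 mm) begins 54 mm behind the grasp point. The pads swing forward as they close: fully open they stand 13 mm farther back than shut.
Start: joints at [-1.355, 0.053, 1.613, -0, 1.476, -0.119], TCP at [0.205, -0.59, 0.195] pointing down, gripper open.
Joint ranges: [-3.01, 3.01], [-1.01, 2.22], [0.06, 2.58], [-1.02, 4.17], [0.09, 2.62], [-3.14, 3.14]. Speed limits (rad/s): [2.57, 2.57, 3.14, 3.14, 3.14, 3.14].

### API

Orientations are given as a rotation vector (axis times angle).
In Python, from station import ctrl gives the robot as it stands. The module is installed in compiled form; this text tells all that it offers.
- The arm moves only by the tool drive_tool, never from a script. Its argument "steps" is a list of rows, each an object with "translation": the shift along the tool's x, y, z normalised to -1 to 1, where 1 is 4 cm, a list of three; "angular": the turn, a rotation vector about the tool's x, y, z normalised to -1 to 1, where 1 is 8 degrees, a list of three; "gripper": the opening, from 0 (shut) to 1 (fully open). In form: [{"translation": [dx, dy, dz], "angular": [wx, wy, wz], "gripper": gripper}, ...]. A call has 1 to 8 rows; each row shifts and turns the commanded pose from where the row before left it, along the tool's axes as they then stand; what a row does not reach is not made up. A row lasts 1/8 s, in which the tool goes at most 62.5 mm and 10.7 degrees, less where a joint would pass 70% of its speed; a pose out of reach is approached as far as the arm can. A call with a number of a shift or a turn outside -1 to 1 is refused whole. A call with a gripper value outside its range is refused whole. The fingers move at their own pace and stop on an object; "force" is the grip in N (left out, the last holds). Time passes only in rows, so rows that do not move let the fingers close. It gives the time, the measured TCP pose, the force, the opening and the grip force at its end, in the units of the state.
- ctrl.get_obs(): the state, without advancing time (a new reading comes with each control period).
- ctrl.get_image(name): name is "scene" or "top" or "wrist"; returns a dict with "color" (480x640x3 uint8, red, green, blue), "depth" (480x640 float32, m along the optical axis (not along the pixel's ray), 0 where there is no reading), "fx", "fy", "cx", "cy" (pixels), "R" (3x3) and "t" (3): a world point X has camera coordinates R X + t. Camera axes: x right, y down, z forward; pixel columns grow to the right and rows downward; lengths in m; the calibration is good to about 2 mm. A picture is of the moment at which its call begins.
- ctrl.finish_job(): hands the job in; it is judged then, once.
The state is a dict: "t": time; "q": joint angles; "dq": joint speeds; "effort": joint torques, N m; "tool_pos": TCP position; "tool_rot": TCP orientation; "contact_force": force on the tool from outside, world axes, zero at the start; "wrist_torque": the same for the moment, N m; "opening": finger opening in m; "grip_force": force on a finger pad.
Only numpy, scipy, OpenCV 4.12 (cv2) and the standard library are available. Lean on these libraries where they do the work, as an engineer would, in place of code of your own. Each camera call takes 0.05 s, during which the arm holds its last target. There are 200 camera calls.

### The job

Two or three freshly waxed coasters stand on the bench on their rubber feet. Take the flat lifter from its cork mat and, with its blade, scoop up each coaster and tip it onto the open leaf of the turning rack, feet down, one to a bay; then put the lifter back flat on its mat, swing the leaf right over by its bar so that the coasters drop onto the rack's plate feet up, and swing the leaf fully back again, leaving all coasters lying flat on the plate. Do not touch the coasters with the fingers, and leave the tape measure and the sanding block where they are.

Things in the scene. Friction and masses are not known exactly. Their poses are not given: they have to be found in the camera images.
- coaster_1: oak coaster, 76 x 76 x 9 mm, round cork inlay on top, on four rubber feet 10 mm across, 9 mm high, centred at own x, y = +-30 mm (50 mm free between feet); 18 mm high in all, about 70 g. Origin: centre, at the bottom of the feet; z out of the cork face. Starts cork up, turned up to 20 degrees. May be absent
- coaster_2: oak coaster, 76 x 76 x 9 mm, round cork inlay on top, on four rubber feet 10 mm across, 9 mm high, centred at own x, y = +-30 mm (50 mm free between feet); 18 mm high in all, about 70 g. Origin: centre, at the bottom of the feet; z out of the cork face. Starts cork up, turned up to 20 degrees. May be absent
- coaster_3: oak coaster, 76 x 76 x 9 mm, round cork inlay on top, on four rubber feet 10 mm across, 9 mm high, centred at own x, y = +-30 mm (50 mm free between feet); 18 mm high in all, about 70 g. Origin: centre, at the bottom of the feet; z out of the cork face. Starts cork up, turned up to 20 degrees. May be absent
- lifter: small trowel, 160 g: 2.5 mm steel sole. Origin: heel of the blade, underside; x along the blade, z up. Slippery blade (friction 0.3: a coaster slides off it tilted by 25 to 30 degrees) x = 0 to 75 mm, 32 mm wide; sole behind it x = -45 to 0, 60 mm wide: its shoulder stops a coaster's feet. Handle x = -36 to -4 mm, 24 mm wide (y), z = 14 to 88 mm. On the mat, blade about to world -x
- lifter_grip (a point): middle of the lifter's handle, at x = -20 mm, 55 mm above the underside of the sole; axes as the lifter's; grip it from above, fingers closing along its y
- mat: cork mat fixed on the bench, 170 (its x) x 90 (its y) x 3 mm, where the lifter belongs. Origin: centre of its underside
- hinge (a point): middle of the hinge line of the fixed turning rack, 36 mm above the bench; x along the hinge, z up, y level towards the open leaf (roughly world +y). Rack base 300 (x) by 215 mm (y); end brackets 312 mm over all, 40 mm high
- leaf_floor (a point): middle of the leaf's floor, moves with the leaf; axes as point hinge when open. Open, the floor is 22.5 mm above the bench, its middle 55 mm from the hinge line. Tray 276 (x) by 89 mm (y) inside: walls at y = -44 (hinge side) and x = +-138 mm are 19 mm high, outer lip at y = +45 mm 12 mm high. Dividers (3 x 12 mm high) at x = +-46.5 mm make three 90 mm bays, middles x = -93, 0, 93 mm
- leaf_bar (a point): middle of the leaf's round handle bar: 10 mm thick, 110 mm long, parallel to the hinge and 142 mm from it, 38 mm (bar centre) off the leaf's outer edge; 36 mm above the bench at both ends of the swing. Moves and turns with the leaf; it may turn between the fingers
- leaf (a joint): angle of the leaf: 0 lies open on the +y side of the hinge, grows as it rises, pi (3.14) lies upside down over the plate. 300 g, swings freely and falls to either side if let go; past upright the coasters, standing on its hinge-side lip, tip over onto the plate
- plate (a point): middle of the upper surface of the rack's fixed plate, 28 mm above the bench and 57 mm from the hinge on its -y side; axes as point hinge. The plate is 276 (x) by 98 mm (y) inside a rim 10 mm high on three sides
- tape_measure: yellow tape measure, 41 x 86 x 66 mm, bystander; origin at the centre of its underside
- sanding_block: brown sanding block, 59 x 101 x 31 mm, bystander; origin at the centre of its underside

How it is judged:
By the outcome, as a careful person would: the job done as asked, in the order asked, and still so for the second after the job is handed in, with the robot touching nothing.
Of coaster_1, coaster_2, coaster_3 only 2 to 3 are there at a start; the rules pass over those that are not, and their reading is None.
At some moment in a run one of coaster_1, coaster_2, coaster_3 may be knocked a few centimetres aside while the robot is not near it.
It also fails if it takes over 208 s, if anything falls off the work surface, if the arm or the gripper's body presses on something with over 40 N, if the wrist force passes 120 N, or if a joint passes its speed limit or range.

## Working session

There is one attempt and no reset: what is moved stays moved. The work goes in short steps, Python scripts to look and compute and a tool call to move; the robot and the scene stay as the last step left them, time stands still between calls to the robot, and variables do not carry over. Pictures are saved under pics/ and viewed, at most 14 in all, crops included, and the job is handed in when it is done.

Besides the shell and the picture viewer there is one more tool, called after "Request:" by a JSON object that holds its "api" and its "payload", one argument or row to a line. drive_tool: Moves the arm, as the interface text tells. Its arguments: {"type":"object","properties":{"steps":{"type":"array"},"force":{"type":"number"}},"required":["steps"]}

```bash
ls; mkdir -p pics
python3 - <<'E'
from station import ctrl
import cv2,numpy as np
for n in ("top","scene"):
    im=ctrl.get_image(n); cv2.imwrite(f"pics/{n}0.png",im["color"][:,:,::-1]); np.savez(f"{n}0.npz",**im)
    print(n,im["fx"],im["cx"],im["cy"],im["R"].round(3).tolist(),im["t"])
print(ctrl.grip_point_offset); print(ctrl.get_obs())
E
```

```text
pics
top 499.9612178939366 328.2023287785791 242.16781639778668 [[0.026, -0.999, 0.025], [-0.989, -0.03, -0.144], [0.145, -0.021, -0.989]] [0.07227646 0.58088945 1.0805217 ]
scene 589.3191745232452 331.5169472353536 246.64841449461105 [[-0.575, -0.818, 0.012], [-0.618, 0.424, -0.662], [0.536, -0.388, -0.75]] [0.43613007 0.37471837 1.16404018]
0.0187
{'t': 0.1, 'q': array([-1.35502488e+00,  5.32993243e-02,  1.61416757e+00, -4.41737528e-05,
        1.47599950e+00, -1.19012482e-01]), 'dq': array([ 0.00048834, -0.00236058, -0.00353718, -0.00114471,  0.00159595,
       -0.00110944]), 'effort': array([ 2.89571399e-04, -3.94904923e+01, -3.71362996e+01, -3.42465205e-05,
        3.91855458e-03,  1.12538109e-05]), 'tool_pos': array([ 0.20519539, -0.58968008,  0.19337426]), 'tool_rot': array([-3.09583710e+00, -5.23120026e-01,  2.11201797e-04]), 'contact_force': array([-0.64744715, -0.41285648, -0.34456681]), 'wrist_torque': array([-0.01700455,  0.01712075,  0.0173991 ]), 'grip_force': 0.0, 'opening': 0.08525602317241894}
```

View pics/top0.png

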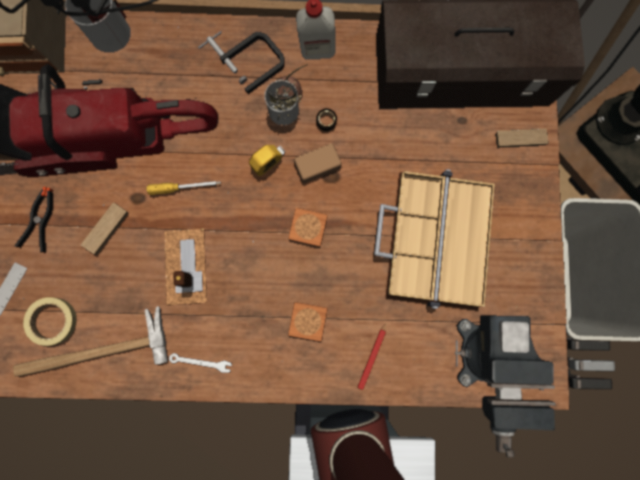

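View pics/scene0.png

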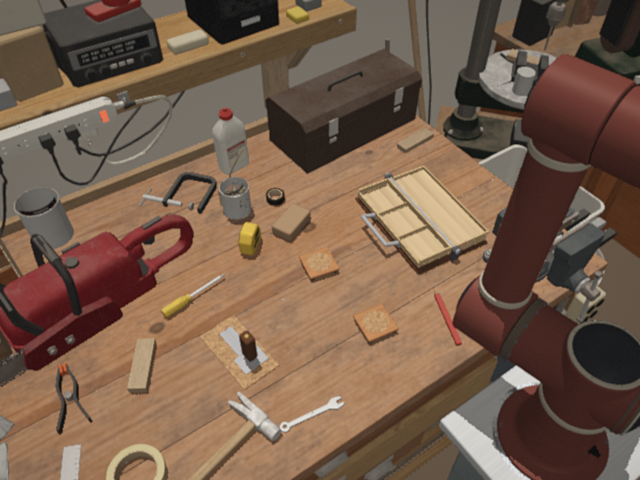

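```bash
cat > h.py <<'E'
import numpy as np,cv2
def world(im):
    v,u=np.mgrid[:480,:640]; d=im["depth"]
    c=np.stack([(u-im["cx"])/im["fx"]*d,(v-im["cy"])/im["fy"]*d,d],-1)
    return (c-im["t"])@im["R"]   # R^T(c-t)
def ortho(im,z,x0,x1,y0,y1,s):
    """plane z view, up=+x, left=+y, s px per m"""
    W,H=int((y1-y0)*s),int((x1-x0)*s)
    v,u=np.mgrid[:H,:W]; P=np.stack([x1-v/s,y1-u/s,np.full(u.shape,z)],-1)
    c=P@im["R"].T+im["t"]
    mx=(c[...,0]/c[...,2]*im["fx"]+im["cx"]).astype(np.float32); my=(c[...,1]/c[...,2]*im["fy"]+im["cy"]).astype(np.float32)
    return cv2.remap(im["color"],mx,my,cv2.INTER_CUBIC)[:,:,::-1]
E
python3 - <<'E'
from h import *
im=dict(np.load("top0.npz")); W=world(im)
for n,(u,v) in dict(c1=(308,227),c2=(308,322),mat=(172,290),blade=(187,252),sole=(197,285),knob=(181,279),tape=(265,160),block=(318,163),bar=(381,231),hingeA=(447,176),hingeB=(435,303),floor=(412,240),plate=(465,240)).items(): print(n,W[v,u].round(3))
a=ortho(im,0.003,0.2,0.55,0.05,0.6,1450)
a=ortho(im,0.005,0.25,0.5,0.25,0.5,2400)
cv2.imwrite("pics/mat.png",cv2.resize(a,(600,600)))
# coasters: points z in 12..24mm
for nm,(u,v) in dict(c1=(308,227),c2=(308,322)).items():
    S=W[v-30:v+30,u-30:u+30].reshape(-1,3); S=S[(S[:,2]>.011)&(S[:,2]<.026)]
    r=cv2.minAreaRect((S[:,:2]*1000).astype(np.float32)); print(nm,r,len(S),np.median(S[:,2]))
E
```

```text
c1 [0.616 0.136 0.018]
c2 [0.4   0.129 0.019]
mat [ 0.464  0.441 -0.001]
blade [0.551 0.411 0.005]
sole [0.476 0.383 0.007]
knob [0.484 0.397 0.091]
tape [0.757 0.236 0.066]
block [0.765 0.117 0.029]
bar [ 0.608 -0.03   0.041]
hingeA [ 0.742 -0.182  0.036]
hingeB [ 0.45  -0.152  0.041]
floor [ 0.592 -0.104  0.023]
plate [ 0.595 -0.224  0.029]
c1 ((616.6394653320312, 136.1648712158203), (75.93339538574219, 76.66942596435547), 78.28565216064453) 1076 0.01811874119683684
c2 ((401.3326110839844, 129.6331329345703), (76.05722045898438, 75.99164581298828), 81.05933380126953) 1157 0.0179994342836372
```

View pics/mat.png

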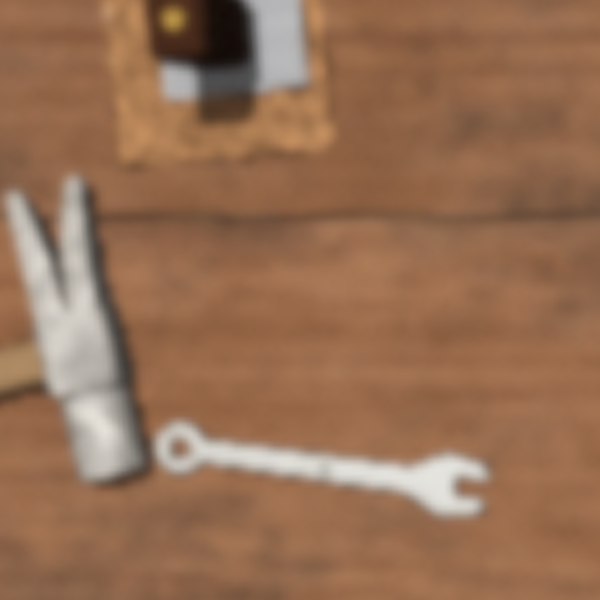

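Run:
```python
from h import *
im=dict(np.load("top0.npz"))
a=ortho(im,0.0055,0.41,0.63,0.31,0.50,2000)
hsv=cv2.cvtColor(np.ascontiguousarray(a),cv2.COLOR_BGR2HSV)
m=((hsv[...,1]<60)&(hsv[...,2]>90)).astype(np.uint8); 
for lo,hi in ((.512,.57),):
    v,u=np.nonzero(m); x=.63-v/2000;y=.5-u/2000
    for xa in np.arange(.445,.6,.01):
        s=y[abs(x-xa)<.001]; 
        if len(s): print(round(xa,3),s.min().round(4),s.max().round(4),end=' ; ')
    print('x range',x.min(),x.max())
b=ortho(im,0.036,0.41,0.78,-0.31,0.0,1350)
W=world(im)
# leaf/plate outlines from height
b=cv2.resize(b,(418,500)); a=cv2.resize(a,(380,440))
o=np.zeros((500,800,3),np.uint8); o[:440,:380]=a; o[:,382:]=b
cv2.imwrite("pics/two.png",o)
```

```text
0.465 0.372 0.4325 ; 0.475 0.3725 0.4315 ; 0.485 0.373 0.3945 ; 0.495 0.374 0.3965 ; 0.505 0.3755 0.412 ; 0.515 0.391 0.4225 ; 0.525 0.3915 0.424 ; 0.535 0.3925 0.4255 ; 0.545 0.393 0.4265 ; 0.555 0.3945 0.427 ; 0.565 0.396 0.4285 ; 0.575 0.397 0.4295 ; x range 0.4105 0.582
```

View pics/two.png

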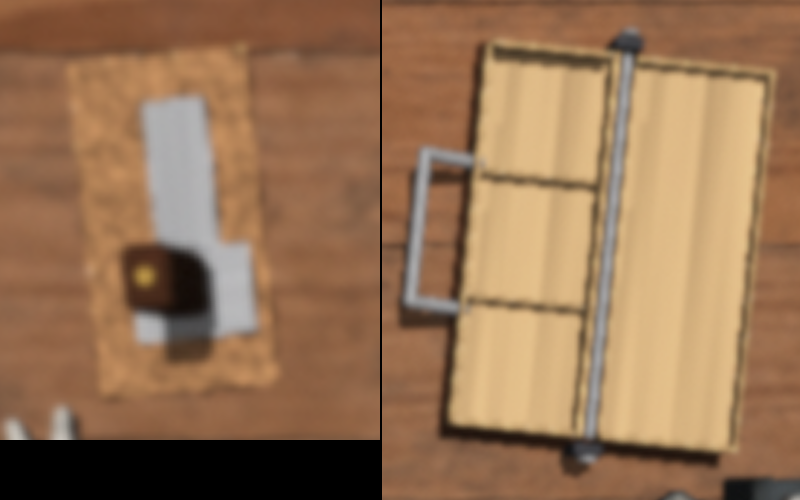

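```bash
cat > plan.py <<'E'
# usage: plan(start=None, [(mode,x,y,z,yaw,tilt,n,grip),...]); mode 'L' lifter heel pose, 'T' tcp pose (yaw as lifter's)
import numpy as np
from scipy.spatial.transform import Rotation as Ro, Slerp
from station import ctrl
D=np.diag([-1.,1,-1]); OFF=np.array([-.020,0,.0363])
def pose(w):
    L=(Ro.from_euler('ZY',[w[4],w[5]],degrees=True)).as_matrix(); p=np.array(w[1:4],float)
    if w[0]=='L': p=p+L@OFF
    return p,Ro.from_matrix(L@D)
def now():
    o=ctrl.get_obs(); return o["tool_pos"],Ro.from_rotvec(o["tool_rot"])
def show():
    o=ctrl.get_obs(); R=Ro.from_rotvec(o["tool_rot"]).as_matrix(); L=R@D
    yaw,tilt,roll=Ro.from_matrix(L).as_euler('ZYX',degrees=True)
    print("t %.1f tcp %s heel %s yaw %.2f tilt %.2f roll %.2f F %s op %.4f q %s"%(o["t"],o["tool_pos"].round(4),(o["tool_pos"]-L@OFF).round(4),yaw,tilt,roll,o["contact_force"].round(1),o["opening"],o["q"].round(2)))
def plan(wps,ramp=False):
    show(); p,R=now(); k=0; out=[]
    for w in wps:
        pe,Re=pose(w); p0,S=p.copy(),Slerp([0,1],Ro.concatenate([R,Re])); n=w[6]
        for i in range(1,n+1):
            s=i/n
            if ramp: s=(1-np.cos(np.pi*s))/2
            t=np.round(R.inv().apply(p0+(pe-p0)*s-p)/.04,2); a=np.round((R.inv()*S(s)).as_rotvec()*180/np.pi/8,2)
            if max(abs(t).max(),abs(a).max())>1: print("TOO BIG")
            p=p+R.apply(t*.04); R=R*Ro.from_rotvec(a*8*np.pi/180)
            out.append((t+0.,a+0.,w[7]))
    for i,(t,a,g) in enumerate(out):
        if i%8==0: print()
        print("t%s a%s g%s"%([float(x) for x in t],[float(x) for x in a],g))
E
python3 -c "
from plan import *
plan([('T',.44,-.1,.25,-75,0,14,1),('T',.486,.4036,.14,6,0,16,1)])"
```

```text
t 0.1 tcp [ 0.2052 -0.5897  0.1934] heel [ 0.1863 -0.5962  0.1571] yaw -160.82 tilt 0.01 roll -0.11 F [-0.6 -0.4 -0.3] op 0.0853 q [-1.36  0.05  1.61 -0.    1.48 -0.12]

t[0.68, -0.69, -0.1] a[0.0, 0.0, -0.77] g1
t[0.76, -0.61, -0.1] a[0.0, 0.0, -0.76] g1
t[0.81, -0.53, -0.1] a[0.0, 0.0, -0.77] g1
t[0.87, -0.43, -0.1] a[0.0, 0.0, -0.76] g1
t[0.9, -0.35, -0.1] a[0.0, 0.0, -0.77] g1
t[0.94, -0.24, -0.1] a[0.0, -0.01, -0.77] g1
t[0.96, -0.14, -0.1] a[0.0, 0.0, -0.76] g1
t[0.97, -0.04, -0.1] a[0.0, 0.0, -0.77] g1

t[0.97, 0.06, -0.1] a[-0.01, 0.0, -0.77] g1
t[0.95, 0.17, -0.1] a[0.0, 0.0, -0.76] g1
t[0.93, 0.27, -0.1] a[0.0, 0.0, -0.77] g1
t[0.9, 0.37, -0.1] a[0.0, 0.0, -0.76] g1
t[0.86, 0.46, -0.1] a[0.0, 0.0, -0.77] g1
t[0.8, 0.55, -0.11] a[0.0, 0.0, -0.77] g1
t[0.74, 0.27, 0.17] a[0.0, 0.0, -0.63] g1
t[0.72, 0.34, 0.17] a[0.0, 0.0, -0.64] g1

t[0.68, 0.4, 0.18] a[0.0, 0.0, -0.63] g1
t[0.64, 0.46, 0.17] a[0.0, 0.0, -0.63] g1
t[0.6, 0.51, 0.17] a[0.0, 0.0, -0.63] g1
t[0.55, 0.56, 0.17] a[0.0, 0.0, -0.64] g1
t[0.51, 0.61, 0.18] a[0.0, 0.0, -0.63] g1
t[0.44, 0.66, 0.17] a[0.0, 0.0, -0.63] g1
t[0.39, 0.68, 0.17] a[0.0, 0.0, -0.63] g1
t[0.32, 0.72, 0.17] a[0.0, 0.0, -0.64] g1

t[0.26, 0.75, 0.18] a[0.0, 0.0, -0.63] g1
t[0.19, 0.77, 0.17] a[0.0, 0.0, -0.63] g1
t[0.13, 0.78, 0.17] a[0.0, 0.0, -0.63] g1
t[0.05, 0.78, 0.17] a[0.0, 0.0, -0.64] g1
t[-0.01, 0.79, 0.18] a[0.0, 0.0, -0.63] g1
t[-0.09, 0.79, 0.17] a[0.0, 0.0, -0.63] g1
```

Request:
{"api": "drive_tool", "payload": {
  "steps": [
    {"translation": [0.68,-0.69,-0.1],"angular": [0,0,-0.77],"gripper": 1},
    {"translation": [0.76,-0.61,-0.1],"angular": [0,0,-0.76],"gripper": 1},
    {"translation": [0.81,-0.53,-0.1],"angular": [0,0,-0.77],"gripper": 1},
    {"translation": [0.87,-0.43,-0.1],"angular": [0,0,-0.76],"gripper": 1},
    {"translation": [0.9,-0.35,-0.1],"angular": [0,0,-0.77],"gripper": 1},
    {"translation": [0.94,-0.24,-0.1],"angular": [0,0,-0.77],"gripper": 1},
    {"translation": [0.96,-0.14,-0.1],"angular": [0,0,-0.76],"gripper": 1},
    {"translation": [0.97,-0.04,-0.1],"angular": [0,0,-0.77],"gripper": 1}
  ]
}}

```text
t: 1.1
tool_pos: [0.3398, -0.3091, 0.2261]
tool_rot: [-2.598, -1.766, -0.0]
contact_force: [-0.2, -0.6, -0.7]
opening: 0.0851
grip_force: 0.0
```

Request:
{"api": "drive_tool", "payload": {
  "steps": [
    {"translation": [0.97,0.06,-0.1],"angular": [0,0,-0.77],"gripper": 1},
    {"translation": [0.95,0.17,-0.1],"angular": [0,0,-0.76],"gripper": 1},
    {"translation": [0.93,0.27,-0.1],"angular": [0,0,-0.77],"gripper": 1},
    {"translation": [0.9,0.37,-0.1],"angular": [0,0,-0.76],"gripper": 1},
    {"translation": [0.86,0.46,-0.1],"angular": [0,0,-0.77],"gripper": 1},
    {"translation": [0.8,0.55,-0.1],"angular": [0,0,-0.77],"gripper": 1},
    {"translation": [0.74,0.27,0.17],"angular": [0,0,-0.63],"gripper": 1},
    {"translation": [0.72,0.34,0.17],"angular": [0,0,-0.64],"gripper": 1}
  ]
}}

```text
t: 2.1
tool_pos: [0.4458, -0.0361, 0.2364]
tool_rot: [-1.679, -2.655, 0.0]
contact_force: [0.2, 0.2, -0.9]
opening: 0.0854
grip_force: 0.0
```

Request:
{"api": "drive_tool", "payload": {
  "steps": [
    {"translation": [0.68,0.4,0.17],"angular": [0,0,-0.63],"gripper": 1},
    {"translation": [0.64,0.46,0.17],"angular": [0,0,-0.63],"gripper": 1},
    {"translation": [0.6,0.51,0.17],"angular": [0,0,-0.63],"gripper": 1},
    {"translation": [0.55,0.56,0.17],"angular": [0,0,-0.64],"gripper": 1},
    {"translation": [0.51,0.61,0.17],"angular": [0,0,-0.63],"gripper": 1},
    {"translation": [0.44,0.66,0.17],"angular": [0,0,-0.63],"gripper": 1},
    {"translation": [0.39,0.68,0.17],"angular": [0,0,-0.63],"gripper": 1},
    {"translation": [0.32,0.72,0.17],"angular": [0,0,-0.64],"gripper": 1}
  ]
}}

```text
t: 3.1
tool_pos: [0.4685, 0.215, 0.1818]
tool_rot: [-0.657, -3.071, 0.001]
contact_force: [0.5, 0.0, 0.2]
opening: 0.0852
grip_force: 0.0
```

Request:
{"api": "drive_tool", "payload": {
  "steps": [
    {"translation": [0.26,0.75,0.17],"angular": [0,0,-0.63],"gripper": 1},
    {"translation": [0.19,0.77,0.17],"angular": [0,0,-0.63],"gripper": 1},
    {"translation": [0.13,0.78,0.17],"angular": [0,0,-0.63],"gripper": 1},
    {"translation": [0.05,0.78,0.17],"angular": [0,0,-0.64],"gripper": 1},
    {"translation": [-0.01,0.79,0.17],"angular": [0,0,-0.63],"gripper": 1},
    {"translation": [-0.09,0.79,0.17],"angular": [0,0,-0.63],"gripper": 1},
    {"translation": [0,0,0],"angular": [0,0,0],"gripper": 1},
    {"translation": [0,0,0],"angular": [0,0,0],"gripper": 1}
  ]
}}

```text
t: 4.1
tool_pos: [0.4859, 0.4025, 0.1413]
tool_rot: [0.163, -3.137, 0.001]
contact_force: [-0.9, -0.3, 0.6]
opening: 0.0856
grip_force: 0.0
```

Run:
```python
from plan import *; from h import *
im=ctrl.get_image("wrist"); np.savez("w1.npz",**im); cv2.imwrite("pics/w1.png",im["color"][:,:,::-1])
W=world(im); 
for z0,z1 in ((.085,.1),(.003,.009)):
    m=(W[...,2]>z0)&(W[...,2]<z1)&(abs(W[...,0]-.5)<.1)&(abs(W[...,1]-.4)<.05)
    print(z0,m.sum(), cv2.minAreaRect((W[m][:,:2]*1000).astype(np.float32)) if m.sum()>5 else '')
plan([('T',.486,.4036,.0393,6,0,6,1)])
```

```text
0.085 1581 ((484.3467712402344, 402.5421447753906), (30.469465255737305, 23.48238754272461), 6.6863532066345215)
0.003 8442 ((517.0436401367188, 411.01824951171875), (168.7351531982422, 88.78028106689453), 3.9437551498413086)
t 4.2 tcp [0.4861 0.4023 0.1416] heel [0.506  0.4044 0.1053] yaw 5.93 tilt 0.02 roll -0.03 F [-0.1 -0.3 -0.5] op 0.0853 q [ 0.57  0.1   1.65 -0.    1.39 -1.1 ]

t[0.0, 0.01, 0.43] a[0.0, 0.0, 0.0] g1
t[0.0, 0.0, 0.42] a[0.0, 0.0, 0.0] g1
t[0.0, 0.01, 0.43] a[0.0, 0.0, 0.0] g1
t[0.0, 0.0, 0.43] a[0.0, 0.0, -0.01] g1
t[0.0, 0.01, 0.42] a[0.0, 0.0, 0.0] g1
t[0.0, 0.0, 0.43] a[0.0, 0.0, 0.0] g1
```

View pics/w1.png

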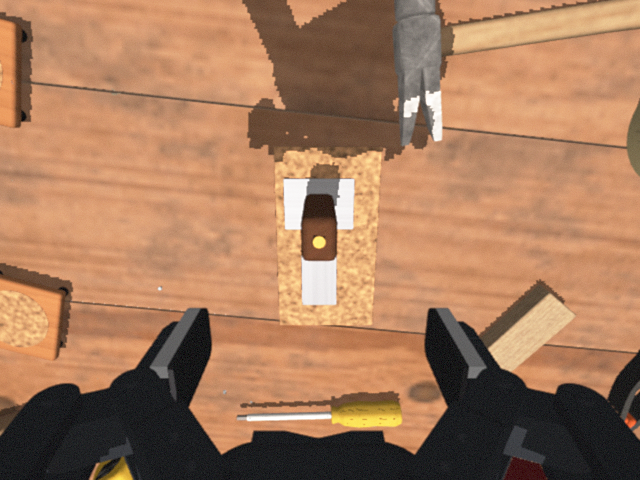

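Request:
{"api": "drive_tool", "payload": {
  "steps": [
    {"translation": [0.04,0,0.5],"angular": [0,0,-0.06],"gripper": 1},
    {"translation": [0,0,0.6],"angular": [0,0,0],"gripper": 1},
    {"translation": [0,0,0.6],"angular": [0,0,0],"gripper": 1},
    {"translation": [0,0,0.5],"angular": [0,0,0],"gripper": 1},
    {"translation": [0,0,0.35],"angular": [0,0,0],"gripper": 1},
    {"translation": [0,0,0],"angular": [0,0,0],"gripper": 0.6},
    {"translation": [0,0,0],"angular": [0,0,0],"gripper": 0.3},
    {"translation": [0,0,0],"angular": [0,0,0],"gripper": 0.1}
  ],
  "force": 80
}}

```text
t: 5.15
tool_pos: [0.4854, 0.4034, 0.041]
tool_rot: [-0.177, 3.135, 0.002]
contact_force: [-0.5, 0.6, -1.1]
opening: 0.0322
grip_force: 0.0
```

Request:
{"api": "drive_tool", "payload": {
  "steps": [
    {"translation": [0,0,0],"angular": [0,0,0],"gripper": 0},
    {"translation": [0,0,0],"angular": [0,0,0],"gripper": 0},
    {"translation": [0,0,0],"angular": [0,0,0],"gripper": 0},
    {"translation": [0,0,0],"angular": [0,0,0],"gripper": 0}
  ]
}}

```text
t: 5.65
tool_pos: [0.4855, 0.4034, 0.0412]
tool_rot: [-0.177, 3.135, 0.002]
contact_force: [-0.5, -1.5, 4.8]
opening: 0.0216
grip_force: 81.1
```

Run:
```python
from plan import *; from h import *
show()
im=ctrl.get_image("top"); W=world(im); np.savez("top1.npz",**im)
for nm,(x,y) in dict(c1=(.617,.136),c2=(.401,.13)).items():
    m=(W[...,2]>.011)&(W[...,2]<.026)&(abs(W[...,0]-x)<.08)&(abs(W[...,1]-y)<.08)
    print(nm,cv2.minAreaRect((W[m][:,:2]*1000).astype(np.float32)),m.sum())
```

```text
t 5.7 tcp [0.4855 0.4034 0.0412] heel [0.5055 0.4057 0.005 ] yaw 6.47 tilt -0.12 roll 0.05 F [-0.5 -1.5  4.8] op 0.0216 q [ 0.58  0.2   1.72 -0.    1.22 -1.11]
c1 ((616.965576171875, 136.13072204589844), (76.28546142578125, 76.91071319580078), 78.21697235107422) 1081
c2 ((401.1927795410156, 129.47903442382812), (75.85945892333984, 75.97640991210938), 81.37123107910156) 1156
```

```bash
python3 -c "
from plan import *
plan([('L',.5055,.405,.075,6.4,0,2,0),('L',.643,.2614,.065,-101.8,0,16,0),('L',.643,.2614,.006,-101.8,0,6,0)])"
```

```text
t 5.7 tcp [0.4856 0.4034 0.0412] heel [0.5055 0.4056 0.005 ] yaw 6.46 tilt -0.12 roll 0.05 F [ 0.3 -1.7  5.7] op 0.0219 q [ 0.58  0.2   1.72 -0.    1.22 -1.11]

t[0.0, -0.01, -0.88] a[0.0, 0.01, 0.0] g0
t[0.0, 0.0, -0.87] a[0.01, 0.01, 0.01] g0
t[-0.23, -0.22, 0.02] a[0.0, 0.0, 0.85] g0
t[-0.25, -0.19, 0.01] a[0.0, 0.0, 0.84] g0
t[-0.28, -0.15, 0.02] a[0.0, 0.0, 0.85] g0
t[-0.29, -0.13, 0.01] a[0.0, 0.0, 0.84] g0
t[-0.3, -0.09, 0.02] a[0.0, 0.0, 0.85] g0
t[-0.31, -0.05, 0.01] a[0.0, 0.0, 0.84] g0

t[-0.32, -0.01, 0.02] a[0.0, 0.0, 0.85] g0
t[-0.31, 0.02, 0.01] a[0.0, 0.0, 0.84] g0
t[-0.32, 0.06, 0.02] a[0.0, 0.0, 0.85] g0
t[-0.3, 0.09, 0.01] a[0.0, 0.0, 0.84] g0
t[-0.29, 0.13, 0.02] a[0.0, 0.0, 0.85] g0
t[-0.27, 0.16, 0.02] a[0.0, 0.0, 0.84] g0
t[-0.25, 0.2, 0.01] a[0.0, 0.0, 0.85] g0
t[-0.22, 0.22, 0.02] a[0.0, 0.0, 0.84] g0

t[-0.2, 0.24, 0.01] a[0.0, 0.0, 0.85] g0
t[-0.17, 0.27, 0.02] a[0.0, 0.0, 0.84] g0
t[0.0, 0.0, 0.25] a[0.0, 0.0, 0.0] g0
t[0.0, 0.0, 0.24] a[0.0, 0.0, 0.0] g0
t[0.0, 0.0, 0.25] a[0.0, 0.0, 0.0] g0
t[0.0, 0.0, 0.24] a[0.0, 0.0, 0.0] g0
t[0.0, 0.0, 0.25] a[0.0, 0.0, 0.0] g0
t[0.0, 0.0, 0.24] a[0.0, 0.0, 0.0] g0
```

Request:
{"api": "drive_tool", "payload": {
  "steps": [
    {"translation": [0,0,-0.88],"angular": [0,0,0],"gripper": 0},
    {"translation": [0,0,-0.87],"angular": [0,0,0],"gripper": 0},
    {"translation": [-0.23,-0.22,0.02],"angular": [0,0,0.85],"gripper": 0},
    {"translation": [-0.25,-0.19,0.02],"angular": [0,0,0.84],"gripper": 0},
    {"translation": [-0.28,-0.15,0.02],"angular": [0,0,0.85],"gripper": 0},
    {"translation": [-0.29,-0.13,0.02],"angular": [0,0,0.84],"gripper": 0},
    {"translation": [-0.3,-0.09,0.02],"angular": [0,0,0.85],"gripper": 0},
    {"translation": [-0.31,-0.05,0.01],"angular": [0,0,0.84],"gripper": 0}
  ]
}}

```text
t: 6.7
tool_pos: [0.5446, 0.3568, 0.1039]
tool_rot: [-0.926, -3.0, 0.002]
contact_force: [0.7, 0.9, -2.0]
opening: 0.0218
grip_force: 80.2
```

Request:
{"api": "drive_tool", "payload": {
  "steps": [
    {"translation": [-0.32,-0.01,0.02],"angular": [0,0,0.85],"gripper": 0},
    {"translation": [-0.31,0.02,0.01],"angular": [0,0,0.84],"gripper": 0},
    {"translation": [-0.32,0.06,0.02],"angular": [0,0,0.85],"gripper": 0},
    {"translation": [-0.3,0.09,0.01],"angular": [0,0,0.84],"gripper": 0},
    {"translation": [-0.29,0.13,0.02],"angular": [0,0,0.85],"gripper": 0},
    {"translation": [-0.27,0.16,0.02],"angular": [0,0,0.84],"gripper": 0},
    {"translation": [-0.25,0.2,0.01],"angular": [0,0,0.85],"gripper": 0},
    {"translation": [-0.22,0.22,0.02],"angular": [0,0,0.84],"gripper": 0}
  ]
}}

```text
t: 7.7
tool_pos: [0.6258, 0.2962, 0.0987]
tool_rot: [-2.189, -2.251, 0.003]
contact_force: [-0.4, 0.6, -0.7]
opening: 0.0217
grip_force: 80.2
```

Request:
{"api": "drive_tool", "payload": {
  "steps": [
    {"translation": [-0.2,0.24,0],"angular": [0,0,0.85],"gripper": 0},
    {"translation": [-0.17,0.27,0],"angular": [0,0,0.84],"gripper": 0},
    {"translation": [0,0,0],"angular": [0,0,0],"gripper": 0},
    {"translation": [0,0,0],"angular": [0,0,0],"gripper": 0}
  ]
}}

```text
t: 8.2
tool_pos: [0.6455, 0.2814, 0.0993]
tool_rot: [-2.434, -1.985, 0.002]
contact_force: [0.2, 0.2, -1.2]
opening: 0.0218
grip_force: 80.3
```

Run:
```python
from plan import *; from h import *
im=ctrl.get_image("top"); W=world(im); np.savez("top2.npz",**im)
for nm,(x,y) in dict(c1=(.617,.136),c2=(.401,.13)).items():
    m=(W[...,2]>.011)&(W[...,2]<.026)&(abs(W[...,0]-x)<.08)&(abs(W[...,1]-y)<.08)
    print(nm,cv2.minAreaRect((W[m][:,:2]*1000).astype(np.float32)),m.sum())
iw=ctrl.get_image("wrist"); np.savez("w2.npz",**iw)
a=ortho(im,.067,.5,.75,.05,.35,2000); a=cv2.resize(a,(480,400))
o=np.zeros((400,800,3),np.uint8); o[:,:480]=a; o[:240,480:]=cv2.resize(iw["color"][:,:,::-1],(320,240)); cv2.imwrite("pics/p2.png",o)
W2=world(iw); hs=cv2.cvtColor(iw["color"],cv2.COLOR_RGB2HSV)
m=(hs[...,1]<60)&(hs[...,2]>90)&(W2[...,2]>.04)&(W2[...,2]<.085)&(abs(W2[...,0]-.635)<.06)&(abs(W2[...,1]-.2)<.07)
P=W2[m]; print(m.sum(), P.min(0),P.max(0)); r=cv2.minAreaRect((P[P[:,1]<.255][:,:2]*1000).astype(np.float32)); print(r, np.median(P[:,2]))
A=np.c_[P[:,:2],np.ones(len(P))]; print(np.linalg.lstsq(A,P[:,2],rcond=None)[0])
plan([('L',.643,.2614,.006,-101.8,0,5,0),('L',.6244,.1713,.006,-101.8,0,7,0)])
```

```text
c1 ((617.0133056640625, 136.299560546875), (76.16156768798828, 76.67182159423828), 78.4250259399414) 1077
c2 ((401.18829345703125, 129.50521850585938), (75.95938873291016, 75.96672821044922), 81.2840576171875) 1156
1471 [0.60977068 0.18490927 0.06137657] [0.67222205 0.26998625 0.06515593]
((626.7821044921875, 196.75421142578125), (18.20307731628418, 31.641860961914062), 77.95259094238281) 0.06335000340196664
[-0.00407304  0.00425667  0.0649917 ]
t 8.3 tcp [0.6456 0.2815 0.0997] heel [0.6416 0.262  0.0634] yaw -101.61 tilt -0.01 roll -0.04 F [ 0.8  0.5 -2.4] op 0.0217 q [0.31 0.3  1.49 0.   1.35 0.51]

t[0.0, 0.01, 0.29] a[0.0, 0.0, 0.0] g0
t[0.0, 0.01, 0.28] a[0.0, 0.0, 0.01] g0
t[0.0, 0.0, 0.29] a[0.0, 0.0, 0.0] g0
t[-0.01, 0.01, 0.29] a[0.0, 0.0, 0.01] g0
t[0.0, 0.01, 0.29] a[-0.01, 0.0, 0.0] g0
t[-0.33, 0.0, 0.0] a[0.0, 0.0, 0.0] g0
t[-0.33, 0.0, 0.0] a[0.0, 0.0, 0.0] g0
t[-0.32, 0.0, 0.0] a[0.0, 0.0, 0.0] g0

t[-0.33, 0.0, 0.0] a[0.0, 0.0, 0.0] g0
t[-0.33, 0.0, 0.0] a[0.0, 0.0, 0.0] g0
t[-0.33, 0.0, 0.0] a[0.0, 0.0, 0.0] g0
t[-0.33, 0.0, 0.0] a[0.0, 0.0, 0.0] g0
```

View pics/p2.png

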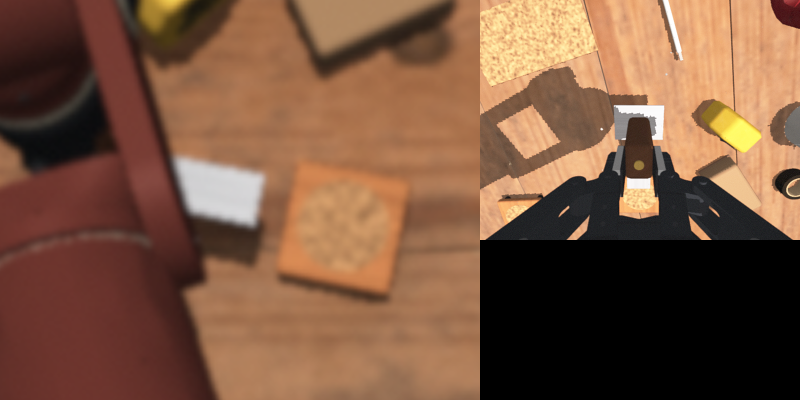

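Request:
{"api": "drive_tool", "payload": {
  "steps": [
    {"translation": [0,0.01,0.29],"angular": [0,0,0],"gripper": 0},
    {"translation": [0,0.01,0.29],"angular": [0,0,0.02],"gripper": 0},
    {"translation": [0,0.01,0.29],"angular": [0,0,0],"gripper": 0},
    {"translation": [0,0,0.29],"angular": [0,0,0],"gripper": 0},
    {"translation": [0,0,0.28],"angular": [0,0,0],"gripper": 0},
    {"translation": [0,0,0],"angular": [0,0,0],"gripper": 0}
  ]
}}

```text
t: 9.05
tool_pos: [0.6464, 0.2806, 0.0406]
tool_rot: [-2.438, -1.979, 0.004]
contact_force: [0.2, -0.2, -2.5]
opening: 0.0218
grip_force: 80.2
```

Request:
{"api": "drive_tool", "payload": {
  "steps": [
    {"translation": [-0.33,0,0],"angular": [0,0,0],"gripper": 0},
    {"translation": [-0.33,0,0],"angular": [0,0,0],"gripper": 0},
    {"translation": [-0.33,0,0],"angular": [0,0,0],"gripper": 0},
    {"translation": [-0.33,0,0],"angular": [0,0,0],"gripper": 0},
    {"translation": [-0.33,0,0],"angular": [0,0,0],"gripper": 0},
    {"translation": [-0.33,0,0],"angular": [0,0,0],"gripper": 0},
    {"translation": [-0.32,0,0],"angular": [0,0,0],"gripper": 0},
    {"translation": [0,0,0],"angular": [0,0,0],"gripper": 0}
  ]
}}

```text
t: 10.05
tool_pos: [0.6284, 0.19, 0.0425]
tool_rot: [-2.44, -1.979, 0.0]
contact_force: [0.2, -0.0, -1.3]
opening: 0.022
grip_force: 80.2
```

```bash
cat > co.py <<'E'
from plan import *; from h import *
def co(pts,z=(.011,.026),r=.08):
    im=ctrl.get_image("top"); W=world(im); hs=cv2.cvtColor(im["color"],cv2.COLOR_RGB2HSV); sat=hs[...,1]>80
    for x,y in pts:
        m=(W[...,2]>z[0])&(W[...,2]<z[1])&(abs(W[...,0]-x)<r)&(abs(W[...,1]-y)<r)&sat
        print(cv2.minAreaRect((W[m][:,:2]*1000).astype(np.float32)),m.sum(),np.median(W[m][:,2]).round(4))
    return im
E
python3 -c "
from co import *
co([(.617,.136),(.401,.13)],r=.06); show()"
```

```text
((624.9415283203125, 130.87905883789062), (95.69446563720703, 73.01293182373047), 61.69502258300781) 471 0.0181
((420.8578796386719, 89.51712799072266), (29.293079376220703, 8.876903533935547), 11.136638641357422) 32 0.0169
t 10.1 tcp [0.6286 0.1906 0.0426] heel [0.6244 0.171  0.0063] yaw -101.90 tilt 0.02 roll 0.01 F [-0.7 -0.4 -1. ] op 0.0222 q [0.18 0.26 1.65 0.   1.23 0.39]
```

```bash
sed -i 's/OFF=.*/OFF=np.array([-.019,0,.0388])/; s/^D=np.diag(\[-1.,1,-1\]); OFF.*/D=np.diag([-1.,1,-1]); OFF=np.array([-.019,0,.0388])/' plan.py; grep -n "OFF=" plan.py; python3 -c "
from plan import *
plan([('L',.6239,.1713,.095,-101.8,0,6,0),('L',.7001,-.0836,.095,-95.6,0,18,0)],ramp=True)"
```

```text
5:D=np.diag([-1.,1,-1]); OFF=np.array([-.019,0,.0388])
t 10.1 tcp [0.6286 0.1906 0.0426] heel [0.6247 0.172  0.0038] yaw -101.90 tilt 0.02 roll 0.01 F [-0.7 -0.4 -1. ] op 0.0222 q [0.18 0.26 1.65 0.   1.23 0.39]

t[0.0, 0.0, -0.15] a[0.0, 0.0, 0.0] g0
t[0.0, 0.0, -0.42] a[0.0, 0.0, 0.0] g0
t[-0.01, -0.01, -0.57] a[0.0, 0.0, -0.01] g0
t[0.0, 0.0, -0.57] a[0.0, 0.0, 0.0] g0
t[-0.01, 0.0, -0.42] a[0.0, 0.0, 0.0] g0
t[0.0, -0.01, -0.15] a[0.0, 0.0, 0.0] g0
t[-0.04, 0.02, 0.0] a[0.0, 0.0, -0.01] g0
t[-0.14, 0.07, 0.0] a[0.0, 0.0, -0.01] g0

t[-0.21, 0.12, 0.0] a[0.0, 0.0, -0.03] g0
t[-0.3, 0.15, 0.0] a[0.0, 0.0, -0.04] g0
t[-0.36, 0.19, 0.0] a[0.0, 0.0, -0.05] g0
t[-0.42, 0.22, 0.0] a[0.0, 0.0, -0.05] g0
t[-0.47, 0.23, 0.0] a[0.0, 0.0, -0.07] g0
t[-0.5, 0.24, 0.0] a[0.0, 0.0, -0.06] g0
t[-0.52, 0.25, 0.0] a[0.0, 0.0, -0.07] g0
t[-0.52, 0.25, 0.0] a[0.0, 0.0, -0.07] g0

t[-0.51, 0.23, 0.0] a[0.0, 0.0, -0.06] g0
t[-0.48, 0.21, 0.0] a[0.0, 0.0, -0.06] g0
t[-0.43, 0.19, 0.0] a[0.0, 0.0, -0.06] g0
t[-0.38, 0.16, 0.0] a[0.0, 0.0, -0.05] g0
t[-0.31, 0.12, 0.0] a[0.0, 0.0, -0.04] g0
t[-0.22, 0.1, 0.0] a[0.0, 0.0, -0.02] g0
t[-0.14, 0.05, 0.0] a[0.0, 0.0, -0.02] g0
t[-0.05, 0.02, 0.0] a[0.0, 0.0, -0.01] g0
```

Request:
{"api": "drive_tool", "payload": {
  "steps": [
    {"translation": [0,0,-0.15],"angular": [0,0,0],"gripper": 0},
    {"translation": [0,0,-0.42],"angular": [0,0,0],"gripper": 0},
    {"translation": [0,0,-0.57],"angular": [0,0,0],"gripper": 0},
    {"translation": [0,0,-0.57],"angular": [0,0,0],"gripper": 0},
    {"translation": [0,0,-0.42],"angular": [0,0,0],"gripper": 0},
    {"translation": [0,0,-0.15],"angular": [0,0,0],"gripper": 0},
    {"translation": [0,0,0],"angular": [0,0,0],"gripper": 0}
  ]
}}

```text
t: 10.98
tool_pos: [0.6286, 0.1909, 0.134]
tool_rot: [2.439, 1.98, 0.001]
contact_force: [-0.1, -0.5, -2.7]
opening: 0.0216
grip_force: 80.1
```

```bash
python3 -c "
from co import *
show()
s=ctrl.get_image('scene');w=ctrl.get_image('wrist')
c=s['color'][180:360,220:460,::-1]
o=np.zeros((450,800,3),np.uint8); o[:360,:480]=cv2.resize(c,(480,360)); o[:240,480:]=cv2.resize(w['color'][:,:,::-1],(320,240)); cv2.imwrite('pics/p3.png',o)"
```

```text
t 11.0 tcp [0.6286 0.1909 0.134 ] heel [0.6247 0.1723 0.0952] yaw -101.86 tilt 0.01 roll 0.02 F [-0.1 -0.5 -2.7] op 0.0216 q [0.18 0.17 1.59 0.   1.38 0.39]
```

View pics/p3.png

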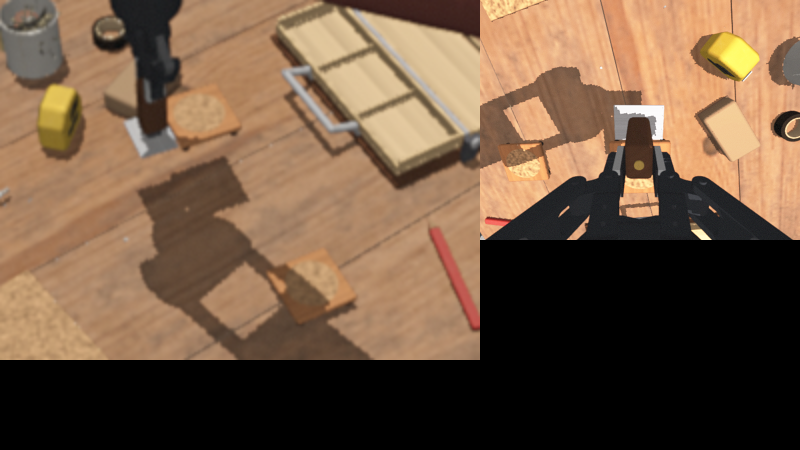

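Request:
{"api": "drive_tool", "payload": {
  "steps": [
    {"translation": [-0.04,0.02,0],"angular": [0,0,-0.01],"gripper": 0},
    {"translation": [-0.14,0.07,0],"angular": [0,0,-0.02],"gripper": 0},
    {"translation": [-0.21,0.12,0],"angular": [0,0,-0.03],"gripper": 0},
    {"translation": [-0.3,0.15,0],"angular": [0,0,-0.04],"gripper": 0},
    {"translation": [-0.36,0.19,0],"angular": [0,0,-0.05],"gripper": 0},
    {"translation": [-0.42,0.22,0],"angular": [0,0,-0.05],"gripper": 0},
    {"translation": [-0.47,0.23,0],"angular": [0,0,-0.07],"gripper": 0},
    {"translation": [-0.5,0.24,0],"angular": [0,0,-0.06],"gripper": 0}
  ]
}}

```text
t: 12.08
tool_pos: [0.6596, 0.0841, 0.1337]
tool_rot: [2.393, 2.036, -0.0]
contact_force: [-0.1, 0.4, -2.1]
opening: 0.0216
grip_force: 80.1
```

Request:
{"api": "drive_tool", "payload": {
  "steps": [
    {"translation": [-0.52,0.25,0],"angular": [0,0,-0.07],"gripper": 0},
    {"translation": [-0.52,0.25,0],"angular": [0,0,-0.07],"gripper": 0},
    {"translation": [-0.51,0.23,0],"angular": [0,0,-0.06],"gripper": 0},
    {"translation": [-0.48,0.21,0],"angular": [0,0,-0.06],"gripper": 0},
    {"translation": [-0.43,0.19,0],"angular": [0,0,-0.06],"gripper": 0},
    {"translation": [-0.38,0.16,0],"angular": [0,0,-0.05],"gripper": 0},
    {"translation": [-0.31,0.12,0],"angular": [0,0,-0.04],"gripper": 0},
    {"translation": [-0.22,0.1,0],"angular": [0,0,-0.02],"gripper": 0}
  ]
}}

```text
t: 13.08
tool_pos: [0.7011, -0.0566, 0.1336]
tool_rot: [-2.33, -2.107, 0.0]
contact_force: [-0.4, -0.3, -2.6]
opening: 0.0218
grip_force: 80.2
```

Request:
{"api": "drive_tool", "payload": {
  "steps": [
    {"translation": [-0.14,0.05,0],"angular": [0,0,-0.02],"gripper": 0},
    {"translation": [-0.05,0.02,0],"angular": [0,0,-0.01],"gripper": 0},
    {"translation": [0,0,0],"angular": [0,0,0],"gripper": 0}
  ]
}}

```text
t: 13.45
tool_pos: [0.7029, -0.0635, 0.1337]
tool_rot: [-2.326, -2.112, -0.0]
contact_force: [0.4, -0.6, -1.9]
opening: 0.022
grip_force: 80.1
```

Run:
```python
from co import *
# refine rack pose: wrist image for bay location relative to the blade
w=ctrl.get_image('wrist'); np.savez('w4.npz',**w); im=ctrl.get_image('top')
from math import *
a=radians(5.6); X=np.array([cos(a),-sin(a)]);Y=np.array([sin(a),cos(a)]); H=np.array([.5985,-.167])
def draw(im,pts):
    img=np.ascontiguousarray(im['color'][:,:,::-1]); img=cv2.resize(img,None,fx=2,fy=2)
    for A,B in pts:
        q=[]
        for P in (A,B):
            g=H+P[0]*X+P[1]*Y; c=im['R']@np.array([g[0],g[1],P[2]])+im['t']; q.append((int(2*(c[0]/c[2]*im['fx']+im['cx'])),int(2*(c[1]/c[2]*im['fy']+im['cy']))))
        cv2.line(img,q[0],q[1],(0,0,255),1)
    return img
z=.0345; L=[((x,.011,z),(x,.1,z)) for x in (-.138,-.0465,.0465,.138)]+[((-.138,.1,z),(.138,.1,z)),((-.055,.142,.041),(.055,.142,.041)),((-.138,0,.04),(.138,0,.04)),((-.138,-.106,.038),(.138,-.106,.038))]
d=draw(im,L)[300:650,700:1020]; e=draw(w,L)
o=np.zeros((480,800,3),np.uint8); o[:350,:320]=d; o[:360,320:]=cv2.resize(e,(480,360)); cv2.imwrite('pics/p4.png',o)
c=lambda f,h,th,n:('L',*( (H+.093*X+.055*Y-f*Y).tolist()),.0225+h,-95.6,th,n,0)
plan([c(-.038,.0725,0,2),c(-.0381,.05,12,4),c(-.0381,.0241,12,6),c(-.0286,.0405,28,6),c(-.110,.050,28,14),c(-.13,.11,10,6)])
```

```text
t 13.6 tcp [ 0.7029 -0.0633  0.1337] heel [ 0.7011 -0.0822  0.0949] yaw -95.51 tilt 0.01 roll -0.00 F [ 0.4 -0.6 -1.8] op 0.0219 q [-0.2   0.28  1.46  0.    1.4  -0.1 ]

t[-0.02, -0.01, 0.0] a[0.0, 0.0, 0.01] g0
t[-0.01, -0.01, 0.0] a[0.0, 0.0, 0.0] g0
t[-0.05, 0.0, 0.12] a[0.0, 0.37, 0.0] g0
t[-0.06, 0.0, 0.12] a[0.0, 0.38, 0.0] g0
t[-0.07, 0.0, 0.11] a[0.0, 0.37, 0.0] g0
t[-0.07, 0.0, 0.11] a[0.0, 0.38, 0.0] g0
t[-0.02, 0.0, 0.11] a[0.0, 0.0, 0.0] g0
t[-0.03, 0.0, 0.1] a[0.0, 0.0, 0.0] g0

t[-0.02, 0.0, 0.11] a[0.0, 0.0, 0.0] g0
t[-0.02, 0.0, 0.1] a[0.0, 0.0, 0.0] g0
t[-0.02, 0.0, 0.11] a[0.0, 0.0, 0.0] g0
t[-0.03, 0.0, 0.11] a[0.0, 0.0, 0.0] g0
t[-0.07, 0.0, -0.09] a[0.0, 0.33, 0.0] g0
t[-0.07, 0.0, -0.1] a[0.0, 0.34, 0.0] g0
t[-0.06, 0.0, -0.09] a[0.0, 0.33, 0.0] g0
t[-0.06, 0.0, -0.1] a[0.0, 0.33, 0.0] g0

t[-0.05, 0.0, -0.11] a[0.0, 0.34, 0.0] g0
t[-0.05, 0.0, -0.1] a[0.0, 0.33, 0.0] g0
t[0.14, 0.0, 0.05] a[0.0, 0.0, 0.0] g0
t[0.13, 0.0, 0.06] a[0.0, 0.0, 0.0] g0
t[0.14, 0.0, 0.05] a[0.0, 0.0, 0.0] g0
t[0.14, 0.0, 0.05] a[0.0, 0.0, 0.0] g0
t[0.13, 0.0, 0.06] a[0.0, 0.0, 0.0] g0
t[0.14, 0.0, 0.05] a[0.0, 0.0, 0.0] g0

t[0.13, 0.0, 0.05] a[0.0, 0.0, 0.0] g0
t[0.14, 0.0, 0.06] a[0.0, 0.0, 0.0] g0
t[0.14, 0.0, 0.05] a[0.0, 0.0, 0.0] g0
t[0.13, 0.0, 0.05] a[0.0, 0.0, 0.0] g0
t[0.14, 0.0, 0.05] a[0.0, 0.0, 0.0] g0
t[0.14, 0.0, 0.06] a[0.0, 0.0, 0.0] g0
t[0.13, 0.0, 0.05] a[0.0, 0.0, 0.0] g0
t[0.14, 0.0, 0.05] a[0.0, 0.0, 0.0] g0

t[0.24, 0.0, -0.15] a[0.0, -0.38, 0.0] g0
t[0.23, 0.0, -0.16] a[0.0, -0.37, 0.0] g0
t[0.22, 0.0, -0.17] a[0.0, -0.38, 0.0] g0
t[0.21, 0.0, -0.18] a[0.0, -0.37, 0.0] g0
t[0.2, 0.0, -0.2] a[0.0, -0.38, 0.0] g0
t[0.19, 0.0, -0.2] a[0.0, -0.37, 0.0] g0
```

View pics/p4.png

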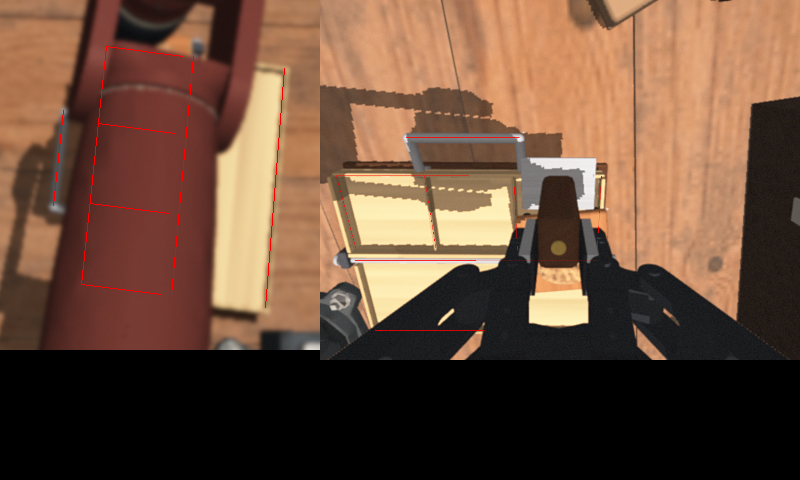

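Request:
{"api": "drive_tool", "payload": {
  "steps": [
    {"translation": [-0.03,-0.02,0],"angular": [0,0,0.01],"gripper": 0},
    {"translation": [-0.05,0,0.12],"angular": [0,0.37,0],"gripper": 0},
    {"translation": [-0.06,0,0.12],"angular": [0,0.38,0],"gripper": 0},
    {"translation": [-0.07,0,0.11],"angular": [0,0.37,0],"gripper": 0},
    {"translation": [-0.07,0,0.11],"angular": [0,0.38,0],"gripper": 0},
    {"translation": [-0.05,0,0.21],"angular": [0,0,0],"gripper": 0},
    {"translation": [-0.05,0,0.21],"angular": [0,0,0],"gripper": 0},
    {"translation": [-0.04,0,0.21],"angular": [0,0,0],"gripper": 0}
  ]
}}

```text
t: 14.55
tool_pos: [0.7012, -0.073, 0.0882]
tool_rot: [-2.216, -2.01, -0.233]
contact_force: [-0.3, 0.4, -2.2]
opening: 0.0217
grip_force: 80.2
```

Request:
{"api": "drive_tool", "payload": {
  "steps": [
    {"translation": [0,0,0],"angular": [0,0,0],"gripper": 0},
    {"translation": [-0.07,0,-0.09],"angular": [0,0.33,0],"gripper": 0},
    {"translation": [-0.07,0,-0.1],"angular": [0,0.34,0],"gripper": 0},
    {"translation": [-0.06,0,-0.09],"angular": [0,0.33,0],"gripper": 0},
    {"translation": [-0.06,0,-0.1],"angular": [0,0.33,0],"gripper": 0},
    {"translation": [-0.05,0,-0.11],"angular": [0,0.34,0],"gripper": 0},
    {"translation": [-0.05,0,-0.1],"angular": [0,0.33,0],"gripper": 0},
    {"translation": [0,0,0],"angular": [0,0,0],"gripper": 0}
  ]
}}

```text
t: 15.55
tool_pos: [0.6992, -0.0956, 0.1065]
tool_rot: [-2.053, -1.859, -0.511]
contact_force: [-0.5, 0.6, -2.7]
opening: 0.0219
grip_force: 80.3
```

```bash
python3 -c "
from co import *
show()"
```

```text
t 15.6 tcp [ 0.6992 -0.0956  0.1065] heel [ 0.6994 -0.0942  0.0633] yaw -95.67 tilt 27.95 roll 0.00 F [-0.5  0.6 -2.7] op 0.0219 q [-0.44  0.38  1.45  0.46  1.5  -0.42]
```

Request:
{"api": "drive_tool", "payload": {
  "steps": [
    {"translation": [0,0,0],"angular": [0,0,0],"gripper": 0},
    {"translation": [0.14,0,0.05],"angular": [0,0,0],"gripper": 0},
    {"translation": [0.13,0,0.06],"angular": [0,0,0],"gripper": 0},
    {"translation": [0.14,0,0.05],"angular": [0,0,0],"gripper": 0},
    {"translation": [0.14,0,0.05],"angular": [0,0,0],"gripper": 0},
    {"translation": [0.13,0,0.06],"angular": [0,0,0],"gripper": 0},
    {"translation": [0.14,0,0.05],"angular": [0,0,0],"gripper": 0},
    {"translation": [0.14,0,0.05],"angular": [0,0,0],"gripper": 0}
  ]
}}

```text
t: 16.55
tool_pos: [0.7031, -0.0537, 0.1115]
tool_rot: [-2.051, -1.859, -0.511]
contact_force: [-0.1, -0.2, -1.7]
opening: 0.0218
grip_force: 80.4
```

Request:
{"api": "drive_tool", "payload": {
  "steps": [
    {"translation": [0.14,0,0.05],"angular": [0,0,0],"gripper": 0},
    {"translation": [0.13,0,0.06],"angular": [0,0,0],"gripper": 0},
    {"translation": [0.14,0,0.05],"angular": [0,0,0],"gripper": 0},
    {"translation": [0.14,0,0.05],"angular": [0,0,0],"gripper": 0},
    {"translation": [0.13,0,0.06],"angular": [0,0,0],"gripper": 0},
    {"translation": [0.14,0,0.05],"angular": [0,0,0],"gripper": 0},
    {"translation": [0.14,0,0.05],"angular": [0,0,0],"gripper": 0},
    {"translation": [0,0,0],"angular": [0,0,0],"gripper": 0}
  ]
}}

```text
t: 17.55
tool_pos: [0.7072, -0.013, 0.1167]
tool_rot: [-2.051, -1.86, -0.512]
contact_force: [1.1, 0.5, -2.2]
opening: 0.0217
grip_force: 80.4
```

Request:
{"api": "drive_tool", "payload": {
  "steps": [
    {"translation": [0.24,0,-0.15],"angular": [0,-0.56,0],"gripper": 0},
    {"translation": [0.23,0,-0.16],"angular": [0,-0.56,0],"gripper": 0},
    {"translation": [0.22,0,-0.17],"angular": [0,-0.57,0],"gripper": 0},
    {"translation": [0.21,0,-0.18],"angular": [0,-0.56,0],"gripper": 0},
    {"translation": [0.2,0,-0.2],"angular": [0,-0.57,0],"gripper": 0},
    {"translation": [0.4,0,-0.4],"angular": [0,-0.56,0],"gripper": 0},
    {"translation": [0.8,0,0],"angular": [0,0,0],"gripper": 0},
    {"translation": [0.6,0,0],"angular": [0,0,0],"gripper": 0}
  ]
}}

```text
t: 18.55
tool_pos: [0.7171, 0.0883, 0.1821]
tool_rot: [-2.319, -2.103, -0.02]
contact_force: [0.1, 0.0, -1.9]
opening: 0.0217
grip_force: 80.5
```

Run:
```python
from co import *
show()
w=ctrl.get_image('wrist'); im=ctrl.get_image('top'); W=world(im)
hs=cv2.cvtColor(im["color"],cv2.COLOR_RGB2HSV)
for nm,(x,y) in dict(c2=(.401,.13)).items():
    m=(W[...,2]>.011)&(W[...,2]<.026)&(abs(W[...,0]-x)<.08)&(abs(W[...,1]-y)<.08)
    print(nm,cv2.minAreaRect((W[m][:,:2]*1000).astype(np.float32)),m.sum())
b=ortho(im,.03,.42,.78,-.3,.02,1200)
o=np.zeros((480,800,3),np.uint8); o[:432,:384]=b[:432,:384]; o[:312,384:]=cv2.resize(w['color'][:,:,::-1],(416,312)); cv2.imwrite('pics/p5.png',o)
```

```text
t 18.6 tcp [0.7171 0.0883 0.1821] heel [0.7153 0.0701 0.143 ] yaw -95.59 tilt 0.99 roll 0.01 F [ 0.1  0.  -1.9] op 0.0217 q [0.01 0.28 1.38 0.02 1.48 0.11]
c2 ((405.31707763671875, 159.80902099609375), (20.86915397644043, 77.13883972167969), 89.31986999511719) 272
```

View pics/p5.png

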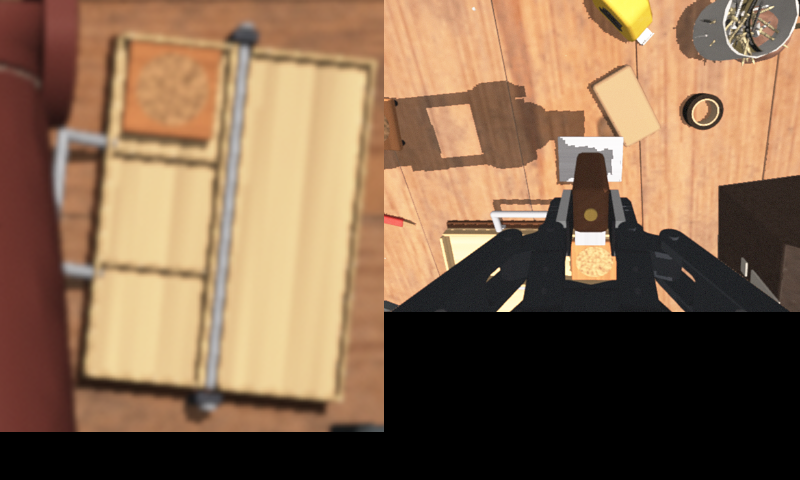

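```bash
python3 -c "
from plan import *
plan([('L',.52,.28,.09,-98.7,0,13,0)],ramp=True)"
```

```text
t 18.6 tcp [0.7167 0.0893 0.1813] heel [0.7149 0.0711 0.1422] yaw -95.47 tilt 1.01 roll -0.05 F [ 0.2 -1.  -1.5] op 0.0217 q [0.01 0.28 1.38 0.02 1.48 0.11]

t[0.07, -0.08, 0.02] a[0.0, 0.0, 0.01] g0
t[0.2, -0.23, 0.06] a[0.0, -0.01, 0.01] g0
t[0.32, -0.36, 0.1] a[0.0, -0.01, 0.03] g0
t[0.43, -0.48, 0.12] a[0.0, -0.01, 0.04] g0
t[0.49, -0.58, 0.15] a[0.0, -0.01, 0.04] g0
t[0.55, -0.63, 0.16] a[0.0, -0.02, 0.05] g0
t[0.55, -0.66, 0.16] a[-0.01, -0.01, 0.05] g0
t[0.54, -0.64, 0.16] a[0.0, -0.02, 0.04] g0

t[0.48, -0.58, 0.14] a[0.0, -0.01, 0.05] g0
t[0.41, -0.5, 0.12] a[0.0, -0.01, 0.03] g0
t[0.3, -0.38, 0.09] a[0.0, -0.01, 0.03] g0
t[0.19, -0.24, 0.06] a[0.0, 0.0, 0.02] g0
t[0.07, -0.08, 0.02] a[0.0, -0.01, 0.0] g0
```

Request:
{"api": "drive_tool", "payload": {
  "steps": [
    {"translation": [0.27,-0.31,0.08],"angular": [0,-0.02,0.03],"gripper": 0},
    {"translation": [0.6,-0.7,0.18],"angular": [0,-0.02,0.05],"gripper": 0},
    {"translation": [0.6,-0.7,0.18],"angular": [0,-0.02,0.05],"gripper": 0},
    {"translation": [0.6,-0.7,0.18],"angular": [0,-0.02,0.05],"gripper": 0},
    {"translation": [0.6,-0.7,0.18],"angular": [0,-0.02,0.05],"gripper": 0},
    {"translation": [0.6,-0.72,0.18],"angular": [0,-0.02,0.05],"gripper": 0},
    {"translation": [0.6,-0.75,0.18],"angular": [0,-0.02,0.06],"gripper": 0},
    {"translation": [0.55,-0.7,0.18],"angular": [0,-0.01,0.06],"gripper": 0}
  ]
}}

```text
t: 19.65
tool_pos: [0.5271, 0.2885, 0.1287]
tool_rot: [2.385, 2.041, -0.007]
contact_force: [-0.5, -0.3, -0.9]
opening: 0.0216
grip_force: 80.4
```

Request:
{"api": "drive_tool", "payload": {
  "steps": [
    {"translation": [0.18,-0.16,0.03],"angular": [0,0,0],"gripper": 0},
    {"translation": [0,0,0],"angular": [0,0,0],"gripper": 0}
  ]
}}

```text
t: 19.9
tool_pos: [0.5234, 0.2962, 0.128]
tool_rot: [2.383, 2.043, -0.006]
contact_force: [0.5, -0.4, -1.5]
opening: 0.0221
grip_force: 80.4
```

Run:
```python
from co import *
show()
for n in ('top','scene'):
    im=ctrl.get_image(n); W=world(im); hs=cv2.cvtColor(im["color"],cv2.COLOR_RGB2HSV)
    for x,y,a,b in ((.4,.13,.013,.023),(.7,-.12,.034,.046)):
        m=(W[...,2]>a)&(W[...,2]<b)&(abs(W[...,0]-x)<.09)&(abs(W[...,1]-y)<.09)
        if a>.03: m&=(W[...,1]<-.078)&(W[...,1]>-.162)&(hs[...,1]>120)
        P=W[m]
        if len(P)>5:
            A=np.c_[P[:,:2]-P[:,:2].mean(0),np.ones(len(P))]; print(n,cv2.minAreaRect((P[:,:2]*1000).astype(np.float32)),m.sum(),np.linalg.lstsq(A,P[:,2],rcond=None)[0].round(4))
```

```text
t 19.9 tcp [0.5234 0.2962 0.128 ] heel [0.5205 0.2773 0.0893] yaw -98.80 tilt -0.27 roll -0.00 F [ 0.5 -0.4 -1.5] op 0.0221 q [ 0.39  0.05  1.73 -0.    1.37  0.55]
top ((401.26593017578125, 129.4801788330078), (75.83002471923828, 75.78672790527344), 81.2822494506836) 1137 [-0.0041 -0.0024  0.0181]
top ((703.1741943359375, -121.44242858886719), (75.89508819580078, 78.59060668945312), 84.23854064941406) 1094 [ 0.0006 -0.0053  0.0404]
scene ((404.1798095703125, 130.17100524902344), (77.70061492919922, 79.9850845336914), 81.33390808105469) 931 [0.0066 0.0016 0.0192]
```

```bash
python3 -c "
from plan import *
plan([('L',.4206,.256,.05,-98.7,0,6,0),('L',.4206,.256,.0035,-98.7,0,5,0)])"
```

```text
t 20.0 tcp [0.5244 0.2957 0.1285] heel [0.5215 0.2768 0.0898] yaw -98.88 tilt -0.24 roll 0.04 F [ 0.3  0.1 -1.8] op 0.0218 q [ 0.39  0.05  1.73 -0.    1.37  0.55]

t[-0.15, -0.4, 0.17] a[0.0, 0.01, 0.0] g0
t[-0.15, -0.4, 0.16] a[0.0, 0.0, -0.01] g0
t[-0.15, -0.41, 0.17] a[0.0, 0.01, 0.0] g0
t[-0.15, -0.4, 0.16] a[0.0, 0.0, -0.01] g0
t[-0.15, -0.4, 0.17] a[0.0, 0.01, 0.0] g0
t[-0.15, -0.4, 0.16] a[0.0, 0.0, 0.0] g0
t[0.0, 0.0, 0.23] a[0.0, 0.0, 0.0] g0
t[0.0, 0.0, 0.24] a[0.0, 0.0, 0.0] g0

t[0.0, 0.0, 0.23] a[0.0, 0.0, 0.0] g0
t[0.0, 0.0, 0.23] a[0.0, 0.0, 0.0] g0
t[0.0, -0.01, 0.24] a[0.0, 0.0, 0.0] g0
```

Request:
{"api": "drive_tool", "payload": {
  "steps": [
    {"translation": [-0.15,-0.4,0.17],"angular": [0,0,0],"gripper": 0},
    {"translation": [-0.15,-0.4,0.16],"angular": [0,0,-0.01],"gripper": 0},
    {"translation": [-0.15,-0.41,0.17],"angular": [0,0.01,0],"gripper": 0},
    {"translation": [-0.15,-0.4,0.16],"angular": [0,0.01,-0.01],"gripper": 0},
    {"translation": [-0.15,-0.4,0.17],"angular": [0,0.01,0],"gripper": 0},
    {"translation": [-0.15,-0.4,0.16],"angular": [0,0,0],"gripper": 0},
    {"translation": [0,0,0.4],"angular": [0,0,0],"gripper": 0},
    {"translation": [0,0,0.37],"angular": [0,0,0],"gripper": 0}
  ]
}}

```text
t: 21.0
tool_pos: [0.4238, 0.2751, 0.0572]
tool_rot: [2.384, 2.046, 0.001]
contact_force: [-0.1, -0.4, -1.0]
opening: 0.0217
grip_force: 80.4
```

Request:
{"api": "drive_tool", "payload": {
  "steps": [
    {"translation": [0,0,0.38],"angular": [0,0,0],"gripper": 0},
    {"translation": [0,0,0],"angular": [0,0,0],"gripper": 0}
  ]
}}

```text
t: 21.25
tool_pos: [0.4217, 0.2747, 0.0405]
tool_rot: [-2.382, -2.046, 0.006]
contact_force: [-0.6, 0.1, -1.0]
opening: 0.022
grip_force: 80.3
```

Run:
```python
from co import *
im=ctrl.get_image('scene'); W=world(im)
m=(W[...,2]>.013)&(W[...,2]<.023)&(abs(W[...,0]-.4)<.09)&(abs(W[...,1]-.13)<.06)
print(cv2.minAreaRect((W[m][:,:2]*1000).astype(np.float32)),m.sum())
plan([('L',.4066,.1651,.0035,-98.7,0,7,0)])
```

```text
((404.4080810546875, 129.3984832763672), (78.4809341430664, 79.2364273071289), 81.16361236572266) 925
t 21.3 tcp [0.4224 0.2752 0.0416] heel [0.4195 0.2564 0.0028] yaw -98.67 tilt -0.07 roll -0.12 F [-0.5 -0.3 -0.4] op 0.0213 q [ 0.43 -0.09  2.02  0.    1.21  0.58]

t[-0.33, 0.0, 0.0] a[0.0, 0.0, 0.0] g0
t[-0.33, 0.01, 0.0] a[0.0, 0.0, 0.0] g0
t[-0.33, 0.0, -0.01] a[-0.01, 0.0, 0.0] g0
t[-0.33, 0.0, 0.0] a[0.0, 0.0, 0.0] g0
t[-0.33, 0.01, 0.0] a[0.0, 0.01, 0.0] g0
t[-0.33, 0.0, 0.0] a[0.0, 0.0, 0.0] g0
t[-0.32, 0.0, -0.01] a[0.0, 0.0, 0.0] g0
```

Request:
{"api": "drive_tool", "payload": {
  "steps": [
    {"translation": [-0.33,0,0],"angular": [0,0,0],"gripper": 0},
    {"translation": [-0.33,0.01,0],"angular": [0,0,0],"gripper": 0},
    {"translation": [-0.33,0,-0.01],"angular": [0,0,0],"gripper": 0},
    {"translation": [-0.33,0,0],"angular": [0,0,0],"gripper": 0},
    {"translation": [-0.33,0.01,0],"angular": [0,0,0],"gripper": 0},
    {"translation": [-0.33,0,-0.01],"angular": [0,0,0],"gripper": 0},
    {"translation": [-0.33,0,0],"angular": [0,0,0],"gripper": 0},
    {"translation": [0,0,0],"angular": [0,0,0],"gripper": 0}
  ]
}}

```text
t: 22.3
tool_pos: [0.4096, 0.1832, 0.0434]
tool_rot: [-2.384, -2.046, 0.0]
contact_force: [1.5, 0.3, -1.6]
opening: 0.0219
grip_force: 80.4
```

Request:
{"api": "drive_tool", "payload": {
  "steps": [
    {"translation": [0,0,-0.15],"angular": [0,0,0],"gripper": 0},
    {"translation": [0,0,-0.42],"angular": [0,0,0],"gripper": 0},
    {"translation": [0,0,-0.57],"angular": [0,0,0],"gripper": 0},
    {"translation": [0,0,-0.57],"angular": [0,0,0],"gripper": 0},
    {"translation": [0,0,-0.42],"angular": [0,0,0],"gripper": 0},
    {"translation": [0,0,-0.15],"angular": [0,0,0],"gripper": 0},
    {"translation": [0,0,0],"angular": [0,0,0],"gripper": 0}
  ]
}}

```text
t: 23.18
tool_pos: [0.4098, 0.1841, 0.1349]
tool_rot: [-2.383, -2.048, -0.0]
contact_force: [-0.8, -0.5, -1.3]
opening: 0.0217
grip_force: 80.3
```

Run:
```python
from co import *
s=ctrl.get_image('scene');w=ctrl.get_image('wrist')
W=world(s); hs=cv2.cvtColor(s["color"],cv2.COLOR_RGB2HSV)
m=(W[...,2]>.1)&(W[...,2]<.111)&(abs(W[...,0]-.4)<.06)&(abs(W[...,1]-.13)<.05)&(hs[...,1]>90)
P=W[m]; print(m.sum(),cv2.minAreaRect((P[:,:2]*1000).astype(np.float32)),np.median(P[:,2]))
cv2.imwrite('pics/p6.png',np.hstack([cv2.resize(s['color'][220:420,260:500,::-1],(480,400)),cv2.resize(w['color'][:,:,::-1],(533,400))[:,100:420]]))
from math import *
a=radians(5.6); X=np.array([cos(a),-sin(a)]);Y=np.array([sin(a),cos(a)]); H=np.array([.5985,-.167])
c=lambda f,h,th,n:('L',*( (H-.093*X+.055*Y-f*Y).tolist()),.0225+h,-95.6,th,n,0)
plan([c(-.038,.0725,0,18)],ramp=True)
```

```text
672 ((405.95904541015625, 126.82530212402344), (77.08861541748047, 75.40038299560547), 88.55683898925781) 0.10882547077628602
t 23.3 tcp [0.4091 0.1839 0.1337] heel [0.4062 0.1651 0.0949] yaw -98.65 tilt -0.04 roll -0.11 F [ 0.1  0.6 -1.8] op 0.0221 q [ 0.26 -0.35  2.07  0.    1.42  0.41]

t[-0.04, 0.03, 0.0] a[0.0, 0.0, 0.0] g0
t[-0.12, 0.08, 0.0] a[0.0, 0.0, -0.01] g0
t[-0.19, 0.13, 0.0] a[0.0, 0.0, -0.02] g0
t[-0.27, 0.17, 0.0] a[0.0, 0.0, -0.01] g0
t[-0.33, 0.22, 0.0] a[0.0, 0.0, -0.03] g0
t[-0.38, 0.25, 0.0] a[0.0, 0.0, -0.03] g0
t[-0.42, 0.27, 0.0] a[0.0, 0.0, -0.03] g0
t[-0.45, 0.29, 0.0] a[-0.01, 0.0, -0.03] g0

t[-0.46, 0.29, 0.0] a[0.0, 0.0, -0.03] g0
t[-0.47, 0.3, 0.0] a[0.0, 0.0, -0.03] g0
t[-0.46, 0.28, 0.0] a[0.0, 0.0, -0.04] g0
t[-0.42, 0.26, 0.0] a[0.0, 0.0, -0.03] g0
t[-0.39, 0.24, 0.0] a[0.0, 0.0, -0.02] g0
t[-0.33, 0.2, 0.0] a[0.0, 0.0, -0.03] g0
t[-0.28, 0.17, 0.0] a[0.0, 0.0, -0.02] g0
t[-0.2, 0.12, 0.0] a[0.0, 0.0, -0.01] g0

t[-0.12, 0.07, 0.0] a[0.0, 0.0, -0.01] g0
t[-0.04, 0.03, 0.0] a[0.0, 0.0, 0.0] g0
```

View pics/p6.png

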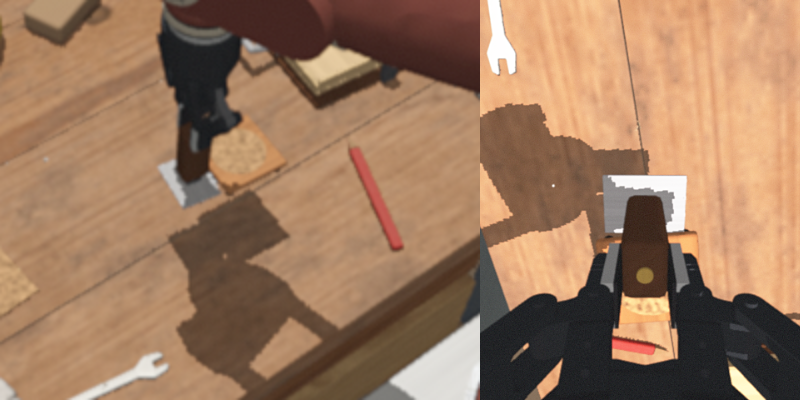

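Request:
{"api": "drive_tool", "payload": {
  "steps": [
    {"translation": [-0.04,0.03,0],"angular": [0,0,0],"gripper": 0},
    {"translation": [-0.12,0.08,0],"angular": [0,0,-0.01],"gripper": 0},
    {"translation": [-0.19,0.13,0],"angular": [0,0,-0.02],"gripper": 0},
    {"translation": [-0.27,0.17,0],"angular": [0,0,-0.01],"gripper": 0},
    {"translation": [-0.33,0.22,0],"angular": [0,0,-0.03],"gripper": 0},
    {"translation": [-0.38,0.25,0],"angular": [0,0,-0.03],"gripper": 0},
    {"translation": [-0.42,0.27,0],"angular": [0,0,-0.03],"gripper": 0},
    {"translation": [-0.45,0.29,0],"angular": [0,0,-0.03],"gripper": 0}
  ]
}}

```text
t: 24.28
tool_pos: [0.4548, 0.0874, 0.1347]
tool_rot: [-2.36, -2.074, 0.0]
contact_force: [-0.0, 0.1, -2.5]
opening: 0.0219
grip_force: 80.3
```

Request:
{"api": "drive_tool", "payload": {
  "steps": [
    {"translation": [-0.46,0.29,0],"angular": [0,0,-0.03],"gripper": 0},
    {"translation": [-0.47,0.3,0],"angular": [0,0,-0.03],"gripper": 0},
    {"translation": [-0.46,0.28,0],"angular": [0,0,-0.04],"gripper": 0},
    {"translation": [-0.42,0.26,0],"angular": [0,0,-0.03],"gripper": 0},
    {"translation": [-0.39,0.24,0],"angular": [0,0,-0.02],"gripper": 0},
    {"translation": [-0.33,0.2,0],"angular": [0,0,-0.03],"gripper": 0},
    {"translation": [-0.28,0.17,0],"angular": [0,0,-0.02],"gripper": 0},
    {"translation": [-0.2,0.12,0],"angular": [0,0,-0.01],"gripper": 0}
  ]
}}

```text
t: 25.28
tool_pos: [0.5146, -0.0401, 0.1346]
tool_rot: [-2.329, -2.108, 0.0]
contact_force: [-0.6, 0.7, -1.7]
opening: 0.0215
grip_force: 80.3
```

Request:
{"api": "drive_tool", "payload": {
  "steps": [
    {"translation": [-0.12,0.07,0],"angular": [0,0,-0.01],"gripper": 0},
    {"translation": [-0.04,0.03,0],"angular": [0,0,0],"gripper": 0},
    {"translation": [0,0,0],"angular": [0,0,0],"gripper": 0}
  ]
}}

```text
t: 25.65
tool_pos: [0.5176, -0.046, 0.1346]
tool_rot: [-2.327, -2.11, 0.0]
contact_force: [-0.1, 0.2, -2.0]
opening: 0.0218
grip_force: 80.3
```

Run:
```python
from co import *
from math import *
for n in ('scene','top'):
    s=ctrl.get_image(n); W=world(s); hs=cv2.cvtColor(s["color"],cv2.COLOR_RGB2HSV)
    m=(W[...,2]>.1)&(W[...,2]<.113)&(abs(W[...,0]-.511)<.06)&(abs(W[...,1]+.103)<.06)&(hs[...,1]>90)
    P=W[m]; print(n,m.sum(),cv2.minAreaRect((P[:,:2]*1000).astype(np.float32)) if len(P)>9 else '')
a=radians(5.6); X=np.array([cos(a),-sin(a)]);Y=np.array([sin(a),cos(a)]); H=np.array([.5985,-.167])
c=lambda f,h,th,n:('L',*( (H-.093*X+.055*Y-f*Y).tolist()),.0225+h,-95.6,th,n,0)
plan([c(-.0381,.05,12,5),c(-.0381,.0241,12,3),c(-.0286,.0405,28,6)])
```

```text
scene 618 ((517.315673828125, -105.7244873046875), (77.52269744873047, 80.03441619873047), 86.9164047241211)
top 330 ((491.6998291015625, -110.97596740722656), (27.55486297607422, 64.4405288696289), 1.38852059841156)
t 25.8 tcp [ 0.5175 -0.0459  0.1346] heel [ 0.5157 -0.0648  0.0958] yaw -95.59 tilt 0.01 roll -0.02 F [ 0.3  0.1 -2.4] op 0.0218 q [-0.23 -0.16  1.92  0.    1.38 -0.13]

t[-0.05, 0.0, 0.1] a[0.0, 0.3, 0.0] g0
t[-0.04, -0.01, 0.1] a[0.0, 0.3, 0.0] g0
t[-0.06, 0.0, 0.1] a[0.0, 0.3, 0.0] g0
t[-0.06, 0.0, 0.09] a[0.0, 0.3, 0.0] g0
t[-0.06, 0.0, 0.09] a[0.0, 0.3, 0.0] g0
t[-0.04, 0.0, 0.21] a[0.0, 0.0, 0.0] g0
t[-0.05, 0.0, 0.22] a[0.0, 0.0, 0.0] g0
t[-0.04, 0.0, 0.21] a[0.0, 0.0, 0.0] g0

t[-0.07, 0.0, -0.09] a[0.0, 0.33, 0.0] g0
t[-0.07, 0.0, -0.1] a[0.0, 0.34, 0.0] g0
t[-0.06, 0.0, -0.09] a[0.0, 0.33, 0.0] g0
t[-0.06, 0.0, -0.1] a[0.0, 0.33, 0.0] g0
t[-0.06, 0.0, -0.11] a[0.0, 0.34, 0.0] g0
t[-0.05, 0.0, -0.1] a[0.0, 0.33, 0.0] g0
```

Request:
{"api": "drive_tool", "payload": {
  "steps": [
    {"translation": [-0.05,-0.03,0.1],"angular": [0,0.3,0],"gripper": 0},
    {"translation": [-0.05,-0.03,0.1],"angular": [0,0.3,0],"gripper": 0},
    {"translation": [-0.06,-0.01,0.1],"angular": [0,0.3,0],"gripper": 0},
    {"translation": [-0.06,0,0.09],"angular": [0,0.3,0],"gripper": 0},
    {"translation": [-0.06,0,0.09],"angular": [0,0.3,0],"gripper": 0},
    {"translation": [-0.04,0,0.21],"angular": [0,0,0],"gripper": 0},
    {"translation": [-0.05,0,0.22],"angular": [0,0,0],"gripper": 0},
    {"translation": [-0.04,0,0.21],"angular": [0,0,0],"gripper": 0}
  ]
}}

```text
t: 26.75
tool_pos: [0.5138, -0.0548, 0.0877]
tool_rot: [-2.216, -2.01, -0.232]
contact_force: [-0.5, 0.8, -1.6]
opening: 0.0219
grip_force: 80.3
```

Request:
{"api": "drive_tool", "payload": {
  "steps": [
    {"translation": [0,0,0],"angular": [0,0,0],"gripper": 0},
    {"translation": [-0.07,0,-0.09],"angular": [0,0.33,0],"gripper": 0},
    {"translation": [-0.07,0,-0.1],"angular": [0,0.34,0],"gripper": 0},
    {"translation": [-0.06,0,-0.09],"angular": [0,0.33,0],"gripper": 0},
    {"translation": [-0.06,0,-0.1],"angular": [0,0.33,0],"gripper": 0},
    {"translation": [-0.06,0,-0.11],"angular": [0,0.34,0],"gripper": 0},
    {"translation": [-0.05,0,-0.1],"angular": [0,0.33,0],"gripper": 0},
    {"translation": [0,0,0],"angular": [0,0,0],"gripper": 0}
  ]
}}

```text
t: 27.75
tool_pos: [0.5117, -0.0777, 0.1057]
tool_rot: [-2.052, -1.857, -0.511]
contact_force: [-0.3, 0.1, -2.8]
opening: 0.0219
grip_force: 80.4
```

Request:
{"api": "drive_tool", "payload": {
  "steps": [
    {"translation": [0,0,0],"angular": [0,0,0],"gripper": 0},
    {"translation": [0.14,0,0.05],"angular": [0,0,0],"gripper": 0},
    {"translation": [0.13,0,0.06],"angular": [0,0,0],"gripper": 0},
    {"translation": [0.14,0,0.05],"angular": [0,0,0],"gripper": 0},
    {"translation": [0.14,0,0.05],"angular": [0,0,0],"gripper": 0},
    {"translation": [0.13,0,0.06],"angular": [0,0,0],"gripper": 0},
    {"translation": [0.14,0,0.05],"angular": [0,0,0],"gripper": 0},
    {"translation": [0.14,0,0.05],"angular": [0,0,0],"gripper": 0}
  ]
}}

```text
t: 28.75
tool_pos: [0.5159, -0.0357, 0.1111]
tool_rot: [-2.051, -1.859, -0.511]
contact_force: [0.7, 0.3, -1.6]
opening: 0.0214
grip_force: 80.4
```

Request:
{"api": "drive_tool", "payload": {
  "steps": [
    {"translation": [0.14,0,0.05],"angular": [0,0,0],"gripper": 0},
    {"translation": [0.13,0,0.06],"angular": [0,0,0],"gripper": 0},
    {"translation": [0.14,0,0.05],"angular": [0,0,0],"gripper": 0},
    {"translation": [0.14,0,0.05],"angular": [0,0,0],"gripper": 0},
    {"translation": [0.13,0,0.06],"angular": [0,0,0],"gripper": 0},
    {"translation": [0.14,0,0.05],"angular": [0,0,0],"gripper": 0},
    {"translation": [0.14,0,0.05],"angular": [0,0,0],"gripper": 0},
    {"translation": [0,0,0],"angular": [0,0,0],"gripper": 0}
  ]
}}

```text
t: 29.75
tool_pos: [0.5199, 0.0049, 0.1162]
tool_rot: [-2.051, -1.86, -0.511]
contact_force: [-0.2, -0.7, -2.0]
opening: 0.0217
grip_force: 80.5
```

Request:
{"api": "drive_tool", "payload": {
  "steps": [
    {"translation": [0.24,0,-0.15],"angular": [0,-0.56,0],"gripper": 0},
    {"translation": [0.23,0,-0.16],"angular": [0,-0.56,0],"gripper": 0},
    {"translation": [0.22,0,-0.17],"angular": [0,-0.57,0],"gripper": 0},
    {"translation": [0.21,0,-0.18],"angular": [0,-0.56,0],"gripper": 0},
    {"translation": [0.2,0,-0.2],"angular": [0,-0.57,0],"gripper": 0},
    {"translation": [0.4,0,-0.4],"angular": [0,-0.56,0],"gripper": 0},
    {"translation": [0.8,0,0],"angular": [0,0,0],"gripper": 0},
    {"translation": [0.6,0,0],"angular": [0,0,0],"gripper": 0}
  ]
}}

```text
t: 30.75
tool_pos: [0.5298, 0.1063, 0.1819]
tool_rot: [-2.318, -2.103, -0.02]
contact_force: [0.9, -0.8, -1.3]
opening: 0.0215
grip_force: 80.5
```

Run:
```python
from co import *
plan([('L',.45,.25,.11,-50,0,9,0),('L',.505,.405,.08,6.4,0,9,0)])
```

```text
t 30.8 tcp [0.5298 0.1063 0.1819] heel [0.5281 0.0881 0.1427] yaw -95.58 tilt 1.00 roll 0.01 F [ 0.9 -0.8 -1.3] op 0.0215 q [ 0.05 -0.15  1.83  0.02  1.46  0.15]

t[0.41, -0.3, 0.1] a[0.01, -0.01, -0.63] g0
t[0.44, -0.26, 0.1] a[0.0, -0.02, -0.64] g0
t[0.45, -0.22, 0.1] a[0.01, -0.01, -0.63] g0
t[0.48, -0.18, 0.09] a[0.0, -0.01, -0.63] g0
t[0.49, -0.13, 0.1] a[0.01, -0.02, -0.64] g0
t[0.5, -0.09, 0.09] a[0.0, -0.01, -0.63] g0
t[0.5, -0.05, 0.1] a[0.01, -0.01, -0.63] g0
t[0.51, -0.01, 0.09] a[0.01, -0.02, -0.63] g0

t[0.51, 0.05, 0.1] a[0.0, -0.01, -0.64] g0
t[0.21, 0.35, 0.08] a[0.0, 0.0, -0.78] g0
t[0.17, 0.37, 0.09] a[0.0, 0.0, -0.79] g0
t[0.12, 0.38, 0.08] a[0.0, 0.0, -0.78] g0
t[0.09, 0.4, 0.08] a[0.0, 0.0, -0.78] g0
t[0.04, 0.41, 0.08] a[0.0, 0.0, -0.79] g0
t[-0.01, 0.4, 0.09] a[0.0, 0.0, -0.78] g0
t[-0.05, 0.41, 0.08] a[0.0, 0.0, -0.78] g0

t[-0.09, 0.39, 0.08] a[0.0, 0.0, -0.78] g0
t[-0.13, 0.39, 0.09] a[0.0, 0.0, -0.79] g0
```

Request:
{"api": "drive_tool", "payload": {
  "steps": [
    {"translation": [0.41,-0.3,0.1],"angular": [0.01,-0.01,-0.63],"gripper": 0},
    {"translation": [0.44,-0.26,0.1],"angular": [0,-0.02,-0.64],"gripper": 0},
    {"translation": [0.45,-0.22,0.1],"angular": [0.01,-0.01,-0.63],"gripper": 0},
    {"translation": [0.48,-0.18,0.09],"angular": [0,-0.01,-0.63],"gripper": 0},
    {"translation": [0.49,-0.13,0.1],"angular": [0.01,-0.02,-0.64],"gripper": 0},
    {"translation": [0.5,-0.09,0.09],"angular": [0,-0.01,-0.63],"gripper": 0},
    {"translation": [0.5,-0.05,0.1],"angular": [0.01,-0.01,-0.63],"gripper": 0},
    {"translation": [0.51,-0.01,0.09],"angular": [0.01,-0.02,-0.63],"gripper": 0}
  ]
}}

```text
t: 31.75
tool_pos: [0.4473, 0.246, 0.1519]
tool_rot: [-1.45, -2.785, 0.0]
contact_force: [1.0, -0.2, -1.7]
opening: 0.022
grip_force: 80.4
```

Request:
{"api": "drive_tool", "payload": {
  "steps": [
    {"translation": [0.51,0.05,0.1],"angular": [0,-0.01,-0.64],"gripper": 0},
    {"translation": [0.21,0.35,0.08],"angular": [0,0,-0.78],"gripper": 0},
    {"translation": [0.17,0.37,0.09],"angular": [0,0,-0.79],"gripper": 0},
    {"translation": [0.12,0.38,0.08],"angular": [0,0,-0.78],"gripper": 0},
    {"translation": [0.09,0.4,0.08],"angular": [0,0,-0.78],"gripper": 0},
    {"translation": [0.04,0.41,0.08],"angular": [0,0,-0.79],"gripper": 0},
    {"translation": [-0.01,0.4,0.09],"angular": [0,0,-0.78],"gripper": 0},
    {"translation": [-0.05,0.41,0.08],"angular": [0,0,-0.78],"gripper": 0}
  ]
}}

```text
t: 32.75
tool_pos: [0.4756, 0.3713, 0.1244]
tool_rot: [-0.164, -3.136, 0.001]
contact_force: [-0.1, -0.1, -1.2]
opening: 0.022
grip_force: 80.4
```

Request:
{"api": "drive_tool", "payload": {
  "steps": [
    {"translation": [-0.09,0.39,0.08],"angular": [0,0,-0.78],"gripper": 0},
    {"translation": [-0.13,0.39,0.09],"angular": [0,0,-0.79],"gripper": 0},
    {"translation": [0,0,0],"angular": [0,0,0],"gripper": 0}
  ]
}}

```text
t: 33.12
tool_pos: [0.4858, 0.402, 0.1173]
tool_rot: [0.174, -3.135, 0.002]
contact_force: [0.7, 0.3, -0.7]
opening: 0.0217
grip_force: 80.4
```

Run:
```python
from co import *
im=ctrl.get_image('top'); W=world(im); hs=cv2.cvtColor(im["color"],cv2.COLOR_RGB2HSV)
for x,y in ((.703,-.121),(.513,-.103)):
    m=(W[...,2]>.030)&(W[...,2]<.05)&(abs(W[...,0]-x)<.055)&(abs(W[...,1]-y)<.046)&(hs[...,1]>120)
    P=W[m]; A=np.c_[P[:,:2]-P[:,:2].mean(0),np.ones(len(P))]; print(cv2.minAreaRect((P[:,:2]*1000).astype(np.float32)),m.sum(),np.linalg.lstsq(A,P[:,2],rcond=None)[0].round(4))
np.savez('top6.npz',**im); o=ortho(im,.035,.42,.78,-.3,.02,1600); cv2.imwrite('pics/p7.png',o)
plan([('L',.505,.405,.012,6.4,0,6,0),('L',.505,.405,.0035,6.4,0,4,0)])
```

```text
((702.7018432617188, -121.47883605957031), (77.108154296875, 78.67973327636719), 84.31400299072266) 1104 [ 0.0025 -0.      0.0403]
((516.7210083007812, -102.19638061523438), (75.97468566894531, 79.24179077148438), 83.76536560058594) 1158 [-0.0078 -0.0045  0.0404]
t 33.2 tcp [0.4857 0.4015 0.1175] heel [0.5046 0.4035 0.0787] yaw 6.31 tilt 0.09 roll -0.07 F [ 1.  -0.2 -0.9] op 0.0215 q [ 0.57  0.12  1.67 -0.    1.35 -1.11]

t[0.0, 0.01, 0.28] a[0.0, 0.0, 0.0] g0
t[-0.01, 0.0, 0.28] a[0.0, 0.0, 0.0] g0
t[0.0, 0.01, 0.27] a[0.0, -0.01, -0.01] g0
t[0.0, 0.0, 0.28] a[-0.01, 0.0, 0.0] g0
t[0.0, 0.01, 0.28] a[0.0, 0.0, 0.0] g0
t[0.0, 0.0, 0.28] a[0.0, 0.0, 0.0] g0
t[0.0, 0.0, 0.05] a[0.0, 0.0, 0.0] g0
t[0.0, 0.0, 0.06] a[0.0, 0.0, 0.0] g0

t[0.0, 0.0, 0.05] a[0.0, 0.0, 0.0] g0
t[0.0, 0.0, 0.05] a[0.0, 0.0, 0.0] g0
```

View pics/p7.png

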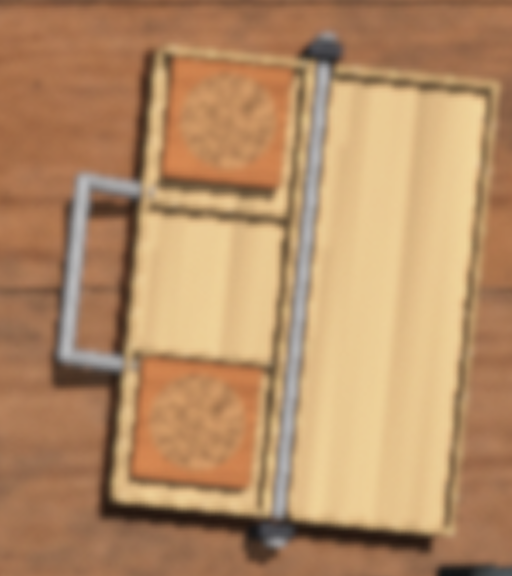

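Request:
{"api": "drive_tool", "payload": {
  "steps": [
    {"translation": [0,0.02,0.4],"angular": [0,0,0],"gripper": 0},
    {"translation": [0,0.02,0.5],"angular": [0,0,0],"gripper": 0},
    {"translation": [0,0,0.5],"angular": [0,0,0],"gripper": 0},
    {"translation": [0,0,0.27],"angular": [0,0,0],"gripper": 0},
    {"translation": [0,0,0.1],"angular": [0,0,0],"gripper": 0},
    {"translation": [0,0,0.08],"angular": [0,0,0],"gripper": 0},
    {"translation": [0,0,0.03],"angular": [0,0,0],"gripper": 0},
    {"translation": [0,0,0],"angular": [0,0,0],"gripper": 0}
  ]
}}

```text
t: 34.17
tool_pos: [0.4861, 0.4034, 0.0433]
tool_rot: [-0.175, 3.136, -0.0]
contact_force: [0.1, 0.3, -1.5]
opening: 0.0215
grip_force: 80.4
```

```bash
python3 -c "
from plan import *
show()"
```

```text
t 34.2 tcp [0.4861 0.4034 0.0433] heel [0.505  0.4055 0.0045] yaw 6.39 tilt -0.02 roll -0.02 F [ 0.1  0.3 -1.5] op 0.0215 q [ 0.58  0.2   1.71 -0.    1.23 -1.11]
```

Request:
{"api": "drive_tool", "payload": {
  "steps": [
    {"translation": [0,0,0.02],"angular": [0,0,0],"gripper": 0},
    {"translation": [0,0,0.02],"angular": [0,0,0],"gripper": 0},
    {"translation": [0,0,0],"angular": [0,0,0],"gripper": 0},
    {"translation": [0,0,0],"angular": [0,0,0],"gripper": 0.5},
    {"translation": [0,0,0],"angular": [0,0,0],"gripper": 0.8},
    {"translation": [0,0,0],"angular": [0,0,0],"gripper": 1},
    {"translation": [0,0,0],"angular": [0,0,0],"gripper": 1},
    {"translation": [0,0,0],"angular": [0,0,0],"gripper": 1}
  ]
}}

```text
t: 35.17
tool_pos: [0.4858, 0.4031, 0.0412]
tool_rot: [0.175, -3.136, 0.001]
contact_force: [1.0, 0.0, -0.3]
opening: 0.0856
grip_force: 0.0
```

Request:
{"api": "drive_tool", "payload": {
  "steps": [
    {"translation": [0,0,-0.4],"angular": [0,0,0],"gripper": 1},
    {"translation": [0,0,-0.6],"angular": [0,0,0],"gripper": 1},
    {"translation": [0,0,-0.8],"angular": [0,0,0],"gripper": 1},
    {"translation": [0,0,-0.8],"angular": [0,0,0],"gripper": 1},
    {"translation": [0,0,-0.4],"angular": [0,0,0],"gripper": 1},
    {"translation": [0,0,0],"angular": [0,0,0],"gripper": 1}
  ]
}}

```text
t: 35.92
tool_pos: [0.4867, 0.4038, 0.1632]
tool_rot: [-0.175, 3.134, 0.002]
contact_force: [0.1, 1.1, -0.7]
opening: 0.0855
grip_force: 0.0
```

Run:
```python
from co import *
im=ctrl.get_image("wrist"); W=world(im)
for z0,z1 in ((.085,.1),):
    m=(W[...,2]>z0)&(W[...,2]<z1)&(abs(W[...,0]-.5)<.1)&(abs(W[...,1]-.4)<.05)
    print(m.sum(), cv2.minAreaRect((W[m][:,:2]*1000).astype(np.float32)), np.median(W[m][:,2]))
plan([('T',.6124,-.0257,.12,-5.6,0,13,.4)])
```

```text
1380 ((485.6020812988281, 402.70721435546875), (32.27194595336914, 23.470287322998047), 5.498738765716553) 0.09035525408532917
t 36.0 tcp [0.4858 0.4032 0.1613] heel [0.5047 0.4053 0.1225] yaw 6.38 tilt 0.00 roll -0.03 F [-0.1 -0.1 -0.3] op 0.0850 q [ 0.58  0.09  1.63 -0.    1.42 -1.11]

t[-0.15, -0.85, 0.08] a[0.0, 0.0, 0.12] g0.4
t[-0.16, -0.84, 0.08] a[0.0, 0.0, 0.11] g0.4
t[-0.18, -0.84, 0.08] a[0.0, 0.0, 0.12] g0.4
t[-0.19, -0.84, 0.08] a[0.0, 0.0, 0.11] g0.4
t[-0.21, -0.84, 0.08] a[0.0, 0.0, 0.12] g0.4
t[-0.22, -0.83, 0.08] a[0.0, 0.0, 0.11] g0.4
t[-0.23, -0.83, 0.08] a[0.0, 0.0, 0.12] g0.4
t[-0.24, -0.82, 0.08] a[0.0, 0.0, 0.11] g0.4

t[-0.26, -0.82, 0.08] a[0.0, 0.0, 0.12] g0.4
t[-0.27, -0.82, 0.08] a[0.0, 0.0, 0.11] g0.4
t[-0.28, -0.81, 0.08] a[0.0, 0.0, 0.12] g0.4
t[-0.3, -0.81, 0.08] a[0.0, 0.0, 0.11] g0.4
t[-0.31, -0.8, 0.08] a[0.0, 0.0, 0.12] g0.4
```

Request:
{"api": "drive_tool", "payload": {
  "steps": [
    {"translation": [-0.15,-0.85,0.08],"angular": [0,0,0.12],"gripper": 0.4},
    {"translation": [-0.16,-0.84,0.08],"angular": [0,0,0.11],"gripper": 0.4},
    {"translation": [-0.18,-0.84,0.08],"angular": [0,0,0.12],"gripper": 0.4},
    {"translation": [-0.19,-0.84,0.08],"angular": [0,0,0.11],"gripper": 0.4},
    {"translation": [-0.21,-0.84,0.08],"angular": [0,0,0.12],"gripper": 0.4},
    {"translation": [-0.22,-0.83,0.08],"angular": [0,0,0.11],"gripper": 0.4},
    {"translation": [-0.23,-0.83,0.08],"angular": [0,0,0.12],"gripper": 0.4},
    {"translation": [-0.24,-0.82,0.08],"angular": [0,0,0.11],"gripper": 0.4}
  ]
}}

```text
t: 36.98
tool_pos: [0.5625, 0.138, 0.1332]
tool_rot: [-0.028, -3.137, 0.002]
contact_force: [0.5, 0.8, 0.3]
opening: 0.0337
grip_force: 0.0
```

Request:
{"api": "drive_tool", "payload": {
  "steps": [
    {"translation": [-0.26,-0.82,0.08],"angular": [0,0,0.12],"gripper": 0.4},
    {"translation": [-0.27,-0.82,0.08],"angular": [0,0,0.11],"gripper": 0.4},
    {"translation": [-0.28,-0.81,0.08],"angular": [0,0,0.12],"gripper": 0.4},
    {"translation": [-0.3,-0.81,0.08],"angular": [0,0,0.11],"gripper": 0.4},
    {"translation": [-0.31,-0.8,0.08],"angular": [0,0,0.12],"gripper": 0.4},
    {"translation": [0,0,0],"angular": [0,0,0],"gripper": 0.4},
    {"translation": [0,0,0],"angular": [0,0,0],"gripper": 0.4}
  ]
}}

```text
t: 37.85
tool_pos: [0.6113, -0.0252, 0.1183]
tool_rot: [-0.154, -3.135, 0.0]
contact_force: [0.2, 0.2, 0.8]
opening: 0.034
grip_force: 0.0
```

Run:
```python
from co import *
w=ctrl.get_image("wrist"); W=world(w); hs=cv2.cvtColor(w["color"],cv2.COLOR_RGB2HSV)
# bar, lifter
m=(W[...,2]>.034)&(W[...,2]<.048)&(abs(W[...,0]-.612)<.045)&(abs(W[...,1]+.0257)<.015)
P=W[m]
if len(P)>5: print('bar',m.sum(),cv2.minAreaRect((P[:,:2]*1000).astype(np.float32)),np.percentile(P[:,2],95),np.polyfit(P[:,0]-.6124,P[:,1],1))
im=ctrl.get_image("top"); Wt=world(im); ht=cv2.cvtColor(im["color"],cv2.COLOR_RGB2HSV)
m=(ht[...,1]<60)&(ht[...,2]>90)&(Wt[...,2]<.012)&(Wt[...,2]>-.01)&(abs(Wt[...,0]-.55)<.045)&(abs(Wt[...,1]-.41)<.05)
P=Wt[m]; print('blade',cv2.minAreaRect((P[:,:2]*1000).astype(np.float32)),np.median(P[:,2]))
plan([('T',.6124,-.0257,.0173,-5.6,0,7,.4)])
```

```text
bar 1628 ((611.9967041015625, -27.079397201538086), (9.627989768981934, 91.211669921875), 83.98319244384766) 0.04159314270604488 [-0.10567322 -0.02730254]
blade ((543.0033569335938, 403.8409423828125), (79.91221618652344, 45.260738372802734), 7.414866924285889) 0.005320082166262017
t 38.0 tcp [ 0.6117 -0.0247  0.1191] heel [ 0.6306 -0.0265  0.0803] yaw -5.55 tilt 0.09 roll -0.02 F [0.9 0.8 0.3] op 0.0341 q [-0.16  0.08  1.71 -0.    1.35 -1.64]

t[0.0, 0.0, 0.36] a[0.0, 0.0, 0.0] g0.4
t[-0.01, -0.01, 0.37] a[0.0, 0.0, 0.0] g0.4
t[0.0, 0.0, 0.36] a[0.0, 0.0, 0.0] g0.4
t[0.0, 0.0, 0.36] a[0.0, -0.01, 0.0] g0.4
t[-0.01, -0.01, 0.37] a[0.0, 0.0, 0.0] g0.4
t[0.0, 0.0, 0.36] a[0.0, 0.0, 0.01] g0.4
t[0.0, 0.0, 0.37] a[0.0, 0.0, 0.0] g0.4
```

Request:
{"api": "drive_tool", "payload": {
  "steps": [
    {"translation": [0,-0.03,0.5],"angular": [0,0,0.02],"gripper": 0.4},
    {"translation": [0,-0.03,0.6],"angular": [0,0,0.02],"gripper": 0.4},
    {"translation": [0,0,0.6],"angular": [0,0,0],"gripper": 0.4},
    {"translation": [0,0,0.5],"angular": [0,0,0],"gripper": 0.4},
    {"translation": [0,0,0.3],"angular": [0,0,0],"gripper": 0.4},
    {"translation": [0,0,0.05],"angular": [0,0,0],"gripper": 0.4},
    {"translation": [0,0,0],"angular": [0,0,0],"gripper": 0.4}
  ],
  "force": 40
}}

```text
t: 38.83
tool_pos: [0.6127, -0.0283, 0.0184]
tool_rot: [0.162, 3.137, -0.001]
contact_force: [0.4, 0.2, -0.2]
opening: 0.034
grip_force: 0.0
```

Request:
{"api": "drive_tool", "payload": {
  "steps": [
    {"translation": [0,0,0],"angular": [0,0,0],"gripper": 0.2},
    {"translation": [0,0,0],"angular": [0,0,0],"gripper": 0.1},
    {"translation": [0,0,0],"angular": [0,0,0],"gripper": 0},
    {"translation": [0,0,0],"angular": [0,0,0],"gripper": 0},
    {"translation": [0,0,0],"angular": [0,0,0],"gripper": 0}
  ]
}}

```text
t: 39.45
tool_pos: [0.6121, -0.0282, 0.0179]
tool_rot: [-0.163, -3.137, 0.001]
contact_force: [-0.5, -1.1, -0.3]
opening: -0.0001
grip_force: 0.0
```

```bash
cat > arc.py <<'E'
from plan import *; from math import *
def arc(a0,a1,n,H,r=.142,yaw=-6.0,g=0):
    a=radians(-yaw); Y=np.array([sin(a),cos(a)])
    c=lambda A:('T',*(np.array(H)+r*cos(radians(A))*Y).tolist(),.036-.0187+r*sin(radians(A)),yaw,0,1,g)
    plan([c(A) for A in np.linspace(a0,a1,n+1)[1:]])
E
python3 - <<'E'
from arc import *
o=ctrl.get_obs(); p=o["tool_pos"]; a=radians(6); H=p[:2]-.142*np.array([sin(a),cos(a)]); print(H)
arc(0,90,16,H)
E
```

```text
[ 0.59724963 -0.16946342]
t 39.5 tcp [ 0.6121 -0.0282  0.0179] heel [ 0.631  -0.0302 -0.0209] yaw -5.94 tilt 0.01 roll -0.05 F [-0.5 -1.1 -0.3] op -0.0001 q [-0.17  0.19  1.77 -0.    1.18 -1.63]

t[0.0, -0.02, -0.33] a[-0.01, 0.0, 0.01] g0
t[0.0, -0.05, -0.35] a[0.0, 0.0, 0.0] g0
t[0.0, -0.08, -0.34] a[0.0, 0.0, 0.0] g0
t[0.0, -0.12, -0.32] a[0.0, 0.0, 0.0] g0
t[0.0, -0.15, -0.32] a[0.0, 0.0, 0.0] g0
t[0.0, -0.18, -0.3] a[0.0, 0.0, 0.0] g0
t[0.0, -0.2, -0.28] a[0.0, 0.0, 0.0] g0
t[0.0, -0.24, -0.26] a[0.0, 0.0, 0.0] g0

t[0.0, -0.26, -0.23] a[0.0, 0.0, 0.0] g0
t[0.0, -0.28, -0.21] a[0.0, 0.0, 0.0] g0
t[0.0, -0.3, -0.18] a[0.0, 0.0, 0.0] g0
t[0.0, -0.31, -0.15] a[0.0, 0.0, 0.0] g0
t[0.0, -0.33, -0.11] a[0.0, 0.0, 0.0] g0
t[0.0, -0.34, -0.09] a[0.0, 0.0, 0.0] g0
t[0.0, -0.34, -0.05] a[0.0, 0.0, 0.0] g0
t[0.0, -0.35, -0.02] a[0.0, 0.0, 0.0] g0
```

Run:
```python
from co import *
w=ctrl.get_image("wrist"); s=ctrl.get_image("scene")
cv2.imwrite('pics/p8.png',np.hstack([cv2.resize(w['color'][:,:,::-1],(533,400))[:,60:460],cv2.resize(s['color'][150:290,330:470,::-1],(400,400))]))
W=world(s); im=ctrl.get_image("top")
```

```text
(no output)
```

View pics/p8.png

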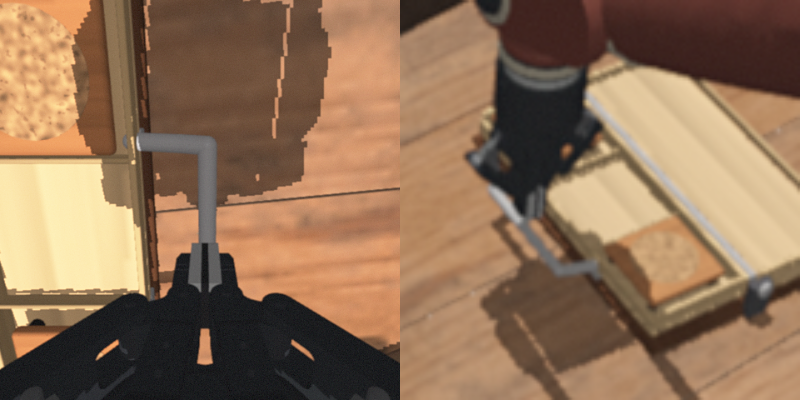

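Run:
```python
from co import *
w=ctrl.get_image("wrist"); W=world(w)
# pic col = (u*533/640)-60, row*=400/480
for c,r in ((205,170),(205,200),(205,230),(205,240),(195,255),(215,255),(195,280),(215,280),(205,262),(60,230)):
    u=int((c+60)*640/533); v=int(r*1.2); print((c,r),W[v,u].round(4))
m=(W[...,2]>.03)&(W[...,2]<.06)&(abs(W[...,0]-.612)<.06)&(abs(W[...,1]+.0257)<.02)
P=W[m]; print(m.sum(),cv2.minAreaRect((P[:,:2]*1000).astype(np.float32)),P[:,2].max())
o=ctrl.get_obs(); print(o['opening'],o['grip_force'])
```

```text
(205, 170) [ 0.568  -0.0239  0.0415]
(205, 200) [ 0.5843 -0.0256  0.0409]
(205, 230) [ 0.6022 -0.0274  0.0399]
(205, 240) [ 0.6075 -0.028   0.0413]
(195, 255) [ 0.5991 -0.0317  0.0716]
(215, 255) [ 0.6013 -0.0227  0.0694]
(195, 280) [ 0.6002 -0.0313  0.0895]
(215, 280) [ 0.6008 -0.0233  0.0899]
(205, 262) [ 0.6003 -0.0272  0.0762]
(60, 230) [ 0.601  -0.1161  0.0229]
3548 ((581.606689453125, -31.207717895507812), (28.934511184692383, 59.17180633544922), 89.87765502929688) 0.05999225706882617
7.14347804432262e-05 0.0
```

Run:
```python
from co import *
w=ctrl.get_image("wrist"); W=world(w)
for v in range(278,345,6):
    print(v,[ (u,*W[v,u].round(3)[1:]) for u in range(284,338,6)])
print(w['R'].round(2).tolist(), (-w['R'].T@w['t']).round(3))
```

```text
278 [(284, np.float64(-0.049), np.float64(0.0)), (290, np.float64(-0.046), np.float64(-0.001)), (296, np.float64(-0.042), np.float64(-0.001)), (302, np.float64(-0.039), np.float64(-0.0)), (308, np.float64(-0.035), np.float64(-0.001)), (314, np.float64(-0.029), np.float64(0.041)), (320, np.float64(-0.027), np.float64(0.04)), (326, np.float64(-0.024), np.float64(0.04)), (332, np.float64(-0.021), np.float64(-0.0))]
284 [(284, np.float64(-0.049), np.float64(-0.0)), (290, np.float64(-0.046), np.float64(0.0)), (296, np.float64(-0.043), np.float64(0.0)), (302, np.float64(-0.039), np.float64(-0.0)), (308, np.float64(-0.036), np.float64(-0.001)), (314, np.float64(-0.03), np.float64(0.041)), (320, np.float64(-0.027), np.float64(0.041)), (326, np.float64(-0.024), np.float64(0.039)), (332, np.float64(-0.022), np.float64(0.0))]
290 [(284, np.float64(-0.05), np.float64(0.0)), (290, np.float64(-0.047), np.float64(-0.001)), (296, np.float64(-0.043), np.float64(-0.0)), (302, np.float64(-0.04), np.float64(-0.001)), (308, np.float64(-0.036), np.float64(0.0)), (314, np.float64(-0.03), np.float64(0.04)),
[... 3279 characters left out ...]
oat64(0.09)), (314, np.float64(-0.029), np.float64(0.091)), (320, np.float64(-0.027), np.float64(0.091)), (326, np.float64(-0.025), np.float64(0.091)), (332, np.float64(-0.023), np.float64(0.09))]
344 [(284, np.float64(-0.038), np.float64(0.096)), (290, np.float64(-0.036), np.float64(0.098)), (296, np.float64(-0.034), np.float64(0.099)), (302, np.float64(-0.032), np.float64(0.096)), (308, np.float64(-0.031), np.float64(0.092)), (314, np.float64(-0.029), np.float64(0.092)), (320, np.float64(-0.027), np.float64(0.092)), (326, np.float64(-0.025), np.float64(0.092)), (332, np.float64(-0.023), np.float64(0.096))]
[[0.1, 0.99, -0.0], [0.94, -0.1, 0.32], [0.32, -0.03, -0.95]] [ 0.528 -0.02   0.197]
```

Run:
```python
from co import *
for f,tz in (('w1.npz',.1416),('w2.npz',.0997),('w4.npz',.1337)):
    im=dict(np.load(f)); W=world(im); C=(-im['R'].T@im['t'])
    print(f,'cam-tcp z',C[2]-tz)
    if f=='w1.npz':
        for c in ((190,312),(200,312),(208,320),(208,350),(432,312),(440,312)): print(c,W[c[1],c[0]].round(4))
w=ctrl.get_image("wrist"); C=-w['R'].T@w['t']; o=ctrl.get_obs(); print(C, o['tool_pos'])
for f,p in (('w1.npz',None),):
    im=dict(np.load(f)); print(-im['R'].T@im['t'])
```

```text
w1.npz cam-tcp z 0.1790609882282197
(190, 312) [0.4786 0.3544 0.199 ]
(200, 312) [0.4783 0.358  0.1988]
(208, 320) [0.4857 0.3592 0.1922]
(208, 350) [0.4967 0.3604 0.196 ]
(432, 312) [0.4703 0.4435 0.1973]
(440, 312) [0.4696 0.4461 0.198 ]
w2.npz cam-tcp z 0.17914915499551654
w4.npz cam-tcp z 0.17933166984403
[ 0.52812717 -0.01986739  0.19715466] [ 0.61207885 -0.02824585  0.01780355]
[0.40203641 0.39358119 0.32066099]
```

Request:
{"api": "drive_tool", "payload": {
  "steps": [
    {"translation": [0,0.02,0],"angular": [0,0,0],"gripper": 0.4},
    {"translation": [0,0,0],"angular": [0,0,0],"gripper": 0.4},
    {"translation": [0,0,0],"angular": [0,0,0],"gripper": 0.4},
    {"translation": [0,0,0.25],"angular": [0,0,0],"gripper": 0.4},
    {"translation": [0,0,0.25],"angular": [0,0,0],"gripper": 0.4},
    {"translation": [0,0,0.2],"angular": [0,0,0],"gripper": 0.4},
    {"translation": [0,0,0.15],"angular": [0,0,0],"gripper": 0.4},
    {"translation": [0,0,0],"angular": [0,0,0],"gripper": 0.4}
  ]
}}

```text
t: 40.75
tool_pos: [0.6116, -0.0274, -0.0171]
tool_rot: [-0.163, -3.136, 0.001]
contact_force: [-0.1, 0.9, -1.3]
opening: 0.0341
grip_force: 0.0
```

Run:
```python
from co import *
show()
w=ctrl.get_image("wrist"); W=world(w)
cv2.imwrite('pics/p9.png',cv2.resize(w['color'][150:450,160:560,::-1],(600,450)))
m=(W[...,2]>.02)&(W[...,2]<.12)&(abs(W[...,0]-.605)<.012)&(abs(W[...,1]+.0272)<.04)
P=W[m]; 
for ya in np.arange(-.066,.015,.004):
    s=P[abs(P[:,1]-ya)<.002]; 
    if len(s): print(ya.round(3),s[:,2].min().round(3),len(s),end='; ')
```

```text
t 40.8 tcp [ 0.6116 -0.0274 -0.0171] heel [ 0.6304 -0.0293 -0.0559] yaw -5.93 tilt 0.10 roll -0.04 F [-0.1  0.9 -1.3] op 0.0341 q [-0.17  0.24  1.78 -0.    1.12 -1.63]
-0.066 0.02 2021; -0.062 0.02 1170; -0.058 0.029 484; -0.054 0.027 949; -0.05 0.024 1004; -0.046 0.02 2032; -0.042 0.023 465; -0.038 0.091 705; -0.034 0.036 906; -0.03 0.036 1329; -0.026 0.039 1395; -0.022 0.036 1187; -0.018 0.091 905; -0.014 0.089 1193; -0.01 0.02 2935; -0.006 0.024 2909; -0.002 0.024 1810; 0.002 0.027 831; 0.006 0.061 751; 0.01 0.062 1017; 0.014 0.064 232;
```

View pics/p9.png

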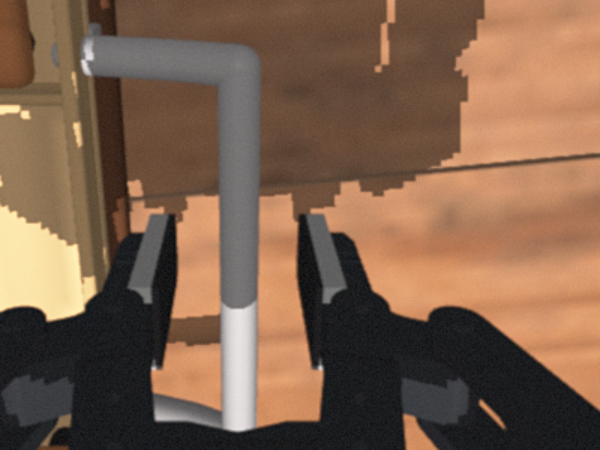

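Request:
{"api": "drive_tool", "payload": {
  "steps": [
    {"translation": [0,0,0.13],"angular": [0,0,0],"gripper": 0.4},
    {"translation": [0,0,0],"angular": [0,0,0],"gripper": 0.2},
    {"translation": [0,0,0],"angular": [0,0,0],"gripper": 0.1},
    {"translation": [0,0,0],"angular": [0,0,0],"gripper": 0},
    {"translation": [0,0,0],"angular": [0,0,0],"gripper": 0},
    {"translation": [0,0,0],"angular": [0,0,0],"gripper": 0}
  ],
  "force": 40
}}

```text
t: 41.55
tool_pos: [0.6121, -0.027, -0.0213]
tool_rot: [-0.163, -3.137, -0.0]
contact_force: [-0.5, 4.3, 0.2]
opening: 0.0084
grip_force: 38.9
```

```bash
sed -i 's/\.036-\.0187+r/Z0+r/; s/def arc(a0,a1,n,H,/def arc(a0,a1,n,H,Z0,/' arc.py
python3 - <<'E'
from arc import *
o=ctrl.get_obs(); p=o["tool_pos"]; a=radians(6); H=p[:2]-.142*np.array([sin(a),cos(a)]); print(H,o['opening'],o['grip_force'])
arc(0,90,16,H,p[2])
E
```

```text
[ 0.59729014 -0.16820506] 0.008385499189404748 38.92648637294769
t 41.5 tcp [ 0.6121 -0.027  -0.0213] heel [ 0.631  -0.0289 -0.0602] yaw -5.94 tilt 0.02 roll -0.00 F [-0.5  4.3  0.2] op 0.0084 q [-0.17  0.25  1.78 -0.    1.11 -1.63]

t[0.0, -0.02, -0.35] a[0.0, 0.0, 0.01] g0
t[0.0, -0.05, -0.34] a[0.0, 0.0, 0.0] g0
t[0.0, -0.08, -0.34] a[0.0, 0.0, 0.0] g0
t[0.0, -0.12, -0.33] a[0.0, 0.0, 0.0] g0
t[0.0, -0.15, -0.31] a[0.0, 0.0, 0.0] g0
t[0.0, -0.18, -0.3] a[0.0, 0.0, 0.0] g0
t[0.0, -0.21, -0.28] a[0.0, 0.0, 0.0] g0
t[0.0, -0.23, -0.26] a[0.0, 0.0, 0.0] g0

t[0.0, -0.26, -0.23] a[0.0, 0.0, 0.0] g0
t[0.0, -0.28, -0.21] a[0.0, 0.0, 0.0] g0
t[0.0, -0.3, -0.18] a[0.0, 0.0, 0.0] g0
t[0.0, -0.31, -0.15] a[0.0, 0.0, 0.0] g0
t[0.0, -0.33, -0.12] a[0.0, 0.0, 0.0] g0
t[0.0, -0.34, -0.08] a[0.0, 0.0, 0.0] g0
t[0.0, -0.34, -0.05] a[0.0, 0.0, 0.0] g0
t[0.0, -0.35, -0.02] a[0.0, 0.0, 0.0] g0
```

Request:
{"api": "drive_tool", "payload": {
  "steps": [
    {"translation": [0,-0.02,-0.35],"angular": [0,0,0],"gripper": 0},
    {"translation": [0,-0.05,-0.34],"angular": [0,0,0],"gripper": 0},
    {"translation": [0,-0.08,-0.34],"angular": [0,0,0],"gripper": 0},
    {"translation": [0,-0.12,-0.33],"angular": [0,0,0],"gripper": 0},
    {"translation": [0,-0.15,-0.31],"angular": [0,0,0],"gripper": 0},
    {"translation": [0,-0.18,-0.3],"angular": [0,0,0],"gripper": 0},
    {"translation": [0,-0.21,-0.28],"angular": [0,0,0],"gripper": 0},
    {"translation": [0,-0.23,-0.26],"angular": [0,0,0],"gripper": 0}
  ]
}}

```text
t: 42.55
tool_pos: [0.6081, -0.0666, 0.0807]
tool_rot: [-0.162, -3.137, -0.006]
contact_force: [-0.7, 8.7, 2.8]
opening: 0.0086
grip_force: 38.9
```

Run:
```python
from co import *
show()
H=np.array([.5973,-.1682]);Z0=-.0213; o=ctrl.get_obs()
p=o['tool_pos']; d=np.dot(p[:2]-H,[.1045,.9945]); print(np.hypot(d,p[2]-Z0), np.degrees(np.arctan2(p[2]-Z0,d)),o['wrist_torque'],o['grip_force'])
s=ctrl.get_image('scene'); W=world(s); P=W[(W[...,2]>.12)&(W[...,2]<.2)&(abs(W[...,0]-.61)<.15)&(abs(W[...,1]+.06)<.05)]; print(len(P))
```

```text
t 42.5 tcp [ 0.6081 -0.0666  0.0807] heel [ 0.627  -0.0684  0.0419] yaw -5.91 tilt 0.02 roll 0.22 F [-0.7  8.7  2.8] op 0.0086 q [-0.23  0.12  1.74  0.    1.28 -1.7 ]
0.1443784607224762 44.96459738833199 [1.65382547 0.18187477 0.0273618 ] 38.90752673149109
580
```

Request:
{"api": "drive_tool", "payload": {
  "steps": [
    {"translation": [0,-0.26,-0.23],"angular": [0,0,0],"gripper": 0},
    {"translation": [0,-0.28,-0.21],"angular": [0,0,0],"gripper": 0},
    {"translation": [0,-0.3,-0.18],"angular": [0,0,0],"gripper": 0},
    {"translation": [0,-0.31,-0.15],"angular": [0,0,0],"gripper": 0},
    {"translation": [0,-0.33,-0.12],"angular": [0,0,0],"gripper": 0},
    {"translation": [0,-0.34,-0.08],"angular": [0,0,0],"gripper": 0},
    {"translation": [0,-0.34,-0.05],"angular": [0,0,0],"gripper": 0},
    {"translation": [0,-0.35,-0.02],"angular": [0,0,0],"gripper": 0}
  ]
}}

```text
t: 43.6
tool_pos: [0.5978, -0.1695, 0.1224]
tool_rot: [0.163, 3.136, -0.002]
contact_force: [1.1, 2.4, 1.3]
opening: 0.0084
grip_force: 42.5
```

Run:
```python
from arc import *
H=np.array([.5973,-.1682]);Z0=-.0213; o=ctrl.get_obs()
p=o['tool_pos']; d=np.dot(p[:2]-H,[.1045,.9945]); A=np.degrees(np.arctan2(p[2]-Z0,d)); print(np.hypot(d,p[2]-Z0),A ,o['grip_force'])
arc(A,180,16,H,Z0)
```

```text
0.14369245413535864 90.50301264478045 42.47520625591278
t 43.6 tcp [ 0.5978 -0.1695  0.1224] heel [ 0.6168 -0.1716  0.0836] yaw -5.94 tilt -0.07 roll -0.08 F [1.1 2.4 1.3] op 0.0084 q [-0.4   0.1   1.69 -0.    1.35 -1.86]

t[0.02, -0.35, 0.06] a[-0.01, 0.01, 0.01] g0
t[0.0, -0.34, 0.06] a[0.0, 0.0, 0.0] g0
t[0.0, -0.33, 0.08] a[0.0, 0.0, 0.0] g0
t[0.0, -0.33, 0.12] a[0.0, 0.0, 0.0] g0
t[0.0, -0.31, 0.15] a[0.0, 0.0, 0.0] g0
t[0.0, -0.3, 0.18] a[0.0, 0.0, 0.0] g0
t[0.0, -0.27, 0.21] a[0.0, 0.0, 0.0] g0
t[0.0, -0.26, 0.23] a[0.0, 0.0, 0.0] g0

t[0.0, -0.23, 0.26] a[0.0, 0.0, 0.0] g0
t[0.0, -0.21, 0.28] a[0.0, 0.0, 0.0] g0
t[0.0, -0.17, 0.3] a[0.0, 0.0, 0.0] g0
t[0.0, -0.15, 0.31] a[0.0, 0.0, 0.0] g0
t[0.0, -0.12, 0.33] a[0.0, 0.0, 0.0] g0
t[0.0, -0.08, 0.33] a[0.0, 0.0, 0.0] g0
t[0.0, -0.05, 0.35] a[0.0, 0.0, 0.0] g0
t[0.0, -0.02, 0.34] a[0.0, 0.0, 0.0] g0
```

Request:
{"api": "drive_tool", "payload": {
  "steps": [
    {"translation": [0,-0.35,0.04],"angular": [0,0,0],"gripper": 0},
    {"translation": [0,-0.34,0.06],"angular": [0,0,0],"gripper": 0},
    {"translation": [0,-0.33,0.09],"angular": [0,0,0],"gripper": 0},
    {"translation": [0,-0.33,0.12],"angular": [0,0,0],"gripper": 0},
    {"translation": [0,-0.31,0.15],"angular": [0,0,0],"gripper": 0},
    {"translation": [0,-0.3,0.18],"angular": [0,0,0],"gripper": 0},
    {"translation": [0,-0.27,0.21],"angular": [0,0,0],"gripper": 0},
    {"translation": [0,-0.26,0.23],"angular": [0,0,0],"gripper": 0}
  ]
}}

```text
t: 44.6
tool_pos: [0.5876, -0.2683, 0.0769]
tool_rot: [0.163, 3.136, -0.001]
contact_force: [5.0, -0.3, 1.5]
opening: 0.0086
grip_force: 45.3
```

Request:
{"api": "drive_tool", "payload": {
  "steps": [
    {"translation": [0,-0.23,0.26],"angular": [0,0,0],"gripper": 0},
    {"translation": [0,-0.21,0.28],"angular": [0,0,0],"gripper": 0},
    {"translation": [0,-0.17,0.3],"angular": [0,0,0],"gripper": 0},
    {"translation": [0,-0.15,0.31],"angular": [0,0,0],"gripper": 0},
    {"translation": [0,-0.12,0.33],"angular": [0,0,0],"gripper": 0},
    {"translation": [0,0,0],"angular": [0,0,0],"gripper": 0}
  ]
}}

```text
t: 45.35
tool_pos: [0.5838, -0.3034, 0.0168]
tool_rot: [0.163, 3.137, -0.002]
contact_force: [6.0, -2.0, 0.0]
opening: 0.0086
grip_force: 46.2
```

Run:
```python
from arc import *
H=np.array([.5973,-.1682]);Z0=-.0213; o=ctrl.get_obs()
p=o['tool_pos']; d=np.dot(p[:2]-H,[.1045,.9945]); A=np.degrees(np.arctan2(p[2]-Z0,d)); print(np.hypot(d,p[2]-Z0),A ,o['grip_force'])
arc(A,180,4,H,Z0)
```

```text
0.1411325607593925 164.33458837859646 46.188472509384155
t 45.4 tcp [ 0.5838 -0.3034  0.0168] heel [ 0.6027 -0.3054 -0.022 ] yaw -5.95 tilt -0.03 roll -0.08 F [ 6. -2.  0.] op 0.0086 q [-0.59  0.29  1.66 -0.    1.19 -2.06]

t[0.02, -0.08, 0.23] a[-0.01, 0.0, 0.01] g0
t[0.0, -0.04, 0.24] a[0.0, 0.0, 0.0] g0
t[0.0, -0.02, 0.24] a[0.0, 0.0, 0.0] g0
t[0.0, -0.01, 0.24] a[0.0, 0.0, 0.0] g0
```

Request:
{"api": "drive_tool", "payload": {
  "steps": [
    {"translation": [0,-0.07,0.24],"angular": [0,0,0],"gripper": 0},
    {"translation": [0,-0.04,0.24],"angular": [0,0,0],"gripper": 0},
    {"translation": [0,-0.02,0.24],"angular": [0,0,0],"gripper": 0},
    {"translation": [0,-0.01,0.24],"angular": [0,0,0],"gripper": 0},
    {"translation": [0,0,0],"angular": [0,0,0],"gripper": 0},
    {"translation": [0,0,0],"angular": [0,0,0],"gripper": 0}
  ]
}}

```text
t: 46.1
tool_pos: [0.5831, -0.3094, -0.0207]
tool_rot: [0.162, 3.137, -0.004]
contact_force: [5.9, -3.1, 0.2]
opening: 0.0083
grip_force: 47.3
```

Run:
```python
from arc import *
H=np.array([.5973,-.1682]);Z0=-.0213; o=ctrl.get_obs()
p=o['tool_pos']; d=np.dot(p[:2]-H,[.1045,.9945]); A=np.degrees(np.arctan2(p[2]-Z0,d)); print(np.hypot(d,p[2]-Z0),A ,o['grip_force'])
show()
```

```text
0.1419362259898841 179.76640290516653 47.29452073574066
t 46.1 tcp [ 0.5831 -0.3094 -0.0207] heel [ 0.602  -0.3115 -0.0595] yaw -5.92 tilt -0.03 roll -0.15 F [ 5.9 -3.1  0.2] op 0.0083 q [-0.6   0.34  1.66 -0.    1.13 -2.07]
```

Request:
{"api": "drive_tool", "payload": {
  "steps": [
    {"translation": [0,0,0.05],"angular": [0,0,0],"gripper": 0},
    {"translation": [0,0,0],"angular": [0,0,0],"gripper": 0},
    {"translation": [0,0,0],"angular": [0,0,0],"gripper": 0},
    {"translation": [0,0,-0.05],"angular": [0,0,0],"gripper": 0},
    {"translation": [0,0.01,-0.24],"angular": [0,0,0],"gripper": 0},
    {"translation": [0,0.02,-0.24],"angular": [0,0,0],"gripper": 0},
    {"translation": [0,0.04,-0.24],"angular": [0,0,0],"gripper": 0},
    {"translation": [0,0.07,-0.24],"angular": [0,0,0],"gripper": 0}
  ]
}}

```text
t: 47.1
tool_pos: [0.5837, -0.3033, 0.0174]
tool_rot: [0.162, 3.137, -0.004]
contact_force: [6.8, -3.0, -3.0]
opening: 0.0084
grip_force: 46.3
```

Request:
{"api": "drive_tool", "payload": {
  "steps": [
    {"translation": [0,0.12,-0.33],"angular": [0,0,0],"gripper": 0},
    {"translation": [0,0.15,-0.31],"angular": [0,0,0],"gripper": 0},
    {"translation": [0,0.17,-0.3],"angular": [0,0,0],"gripper": 0},
    {"translation": [0,0.21,-0.28],"angular": [0,0,0],"gripper": 0},
    {"translation": [0,0.23,-0.26],"angular": [0,0,0],"gripper": 0},
    {"translation": [0,0.26,-0.23],"angular": [0,0,0],"gripper": 0},
    {"translation": [0,0.27,-0.21],"angular": [0,0,0],"gripper": 0},
    {"translation": [0,0.3,-0.18],"angular": [0,0,0],"gripper": 0}
  ]
}}

```text
t: 48.1
tool_pos: [0.5906, -0.2371, 0.103]
tool_rot: [-0.163, -3.137, 0.01]
contact_force: [3.4, -5.9, 3.0]
opening: 0.0085
grip_force: 43.5
```

Run:
```python
from arc import *
H=np.array([.5973,-.1682]);Z0=-.0213; o=ctrl.get_obs()
p=o['tool_pos']; d=np.dot(p[:2]-H,[.1045,.9945]); A=np.degrees(np.arctan2(p[2]-Z0,d)); print(np.hypot(d,p[2]-Z0),A ,o['grip_force'])
arc(A,0,22,H,Z0)
```

```text
0.14225719818095214 119.11222211056514 43.50102424621582
t 48.1 tcp [ 0.5906 -0.2371  0.103 ] heel [ 0.6094 -0.2393  0.0642] yaw -5.94 tilt -0.02 roll -0.35 F [ 3.4 -5.9  3. ] op 0.0085 q [-0.5   0.15  1.67 -0.01  1.32 -1.96]

t[0.01, 0.3, -0.15] a[-0.04, 0.0, 0.01] g0
t[0.0, 0.32, -0.12] a[0.0, 0.0, 0.0] g0
t[0.0, 0.32, -0.09] a[0.0, 0.0, 0.0] g0
t[0.0, 0.33, -0.06] a[0.0, 0.0, 0.0] g0
t[0.0, 0.33, -0.02] a[0.0, 0.0, 0.0] g0
t[0.0, 0.34, 0.0] a[0.0, 0.0, 0.0] g0
t[0.0, 0.33, 0.04] a[0.0, 0.0, 0.0] g0
t[0.0, 0.33, 0.06] a[0.0, 0.0, 0.0] g0

t[0.0, 0.32, 0.1] a[0.0, 0.0, 0.0] g0
t[0.0, 0.31, 0.13] a[0.0, 0.0, 0.0] g0
t[0.0, 0.3, 0.15] a[0.0, 0.0, 0.0] g0
t[0.0, 0.28, 0.19] a[0.0, 0.0, 0.0] g0
t[0.0, 0.26, 0.2] a[0.0, 0.0, 0.0] g0
t[0.0, 0.24, 0.24] a[0.0, 0.0, 0.0] g0
t[0.0, 0.22, 0.25] a[0.0, 0.0, 0.0] g0
t[0.0, 0.19, 0.28] a[0.0, 0.0, 0.0] g0

t[0.0, 0.17, 0.29] a[0.0, 0.0, 0.0] g0
t[0.0, 0.14, 0.3] a[0.0, 0.0, 0.0] g0
t[0.0, 0.11, 0.32] a[0.0, 0.0, 0.0] g0
t[0.0, 0.08, 0.33] a[0.0, 0.0, 0.0] g0
t[0.0, 0.05, 0.33] a[0.0, 0.0, 0.0] g0
t[0.01, 0.01, 0.33] a[0.0, 0.0, 0.0] g0
```

Request:
{"api": "drive_tool", "payload": {
  "steps": [
    {"translation": [0,0.31,-0.15],"angular": [0,0,0],"gripper": 0},
    {"translation": [0,0.32,-0.12],"angular": [0,0,0],"gripper": 0},
    {"translation": [0,0.32,-0.09],"angular": [0,0,0],"gripper": 0},
    {"translation": [0,0.33,-0.06],"angular": [0,0,0],"gripper": 0},
    {"translation": [0,0.33,-0.02],"angular": [0,0,0],"gripper": 0},
    {"translation": [0,0.34,0],"angular": [0,0,0],"gripper": 0},
    {"translation": [0,0.33,0.04],"angular": [0,0,0],"gripper": 0},
    {"translation": [0,0.33,0.06],"angular": [0,0,0],"gripper": 0}
  ]
}}

```text
t: 49.1
tool_pos: [0.6013, -0.1299, 0.1147]
tool_rot: [-0.162, -3.136, 0.001]
contact_force: [7.6, -3.5, -4.1]
opening: 0.0081
grip_force: 43.7
```

Request:
{"api": "drive_tool", "payload": {
  "steps": [
    {"translation": [0,0.32,0.1],"angular": [0,0,0],"gripper": 0},
    {"translation": [0,0.31,0.13],"angular": [0,0,0],"gripper": 0},
    {"translation": [0,0.3,0.15],"angular": [0,0,0],"gripper": 0},
    {"translation": [0,0.28,0.19],"angular": [0,0,0],"gripper": 0},
    {"translation": [0,0.26,0.2],"angular": [0,0,0],"gripper": 0},
    {"translation": [0,0.24,0.24],"angular": [0,0,0],"gripper": 0},
    {"translation": [0,0.22,0.25],"angular": [0,0,0],"gripper": 0},
    {"translation": [0,0.19,0.28],"angular": [0,0,0],"gripper": 0}
  ]
}}

```text
t: 50.1
tool_pos: [0.6099, -0.0463, 0.0533]
tool_rot: [-0.163, -3.136, 0.002]
contact_force: [2.5, -4.9, -1.6]
opening: 0.0083
grip_force: 40.6
```

Run:
```python
from arc import *
H=np.array([.5973,-.1682]);Z0=-.0213; o=ctrl.get_obs()
p=o['tool_pos']; d=np.dot(p[:2]-H,[.1045,.9945]); A=np.degrees(np.arctan2(p[2]-Z0,d)); print(np.hypot(d,p[2]-Z0),A ,o['grip_force'])
arc(A,0,8,H,Z0)
```

```text
0.14349915966215485 31.332628185668202 40.60103952884674
t 50.1 tcp [ 0.6099 -0.0463  0.0533] heel [ 0.6287 -0.0483  0.0145] yaw -5.93 tilt 0.06 roll -0.08 F [ 2.5 -4.9 -1.6] op 0.0083 q [-0.2   0.15  1.76 -0.    1.24 -1.66]

t[-0.01, 0.09, 0.23] a[-0.01, -0.01, 0.01] g0
t[0.0, 0.1, 0.22] a[0.0, 0.0, 0.0] g0
t[0.0, 0.09, 0.23] a[0.0, 0.0, 0.0] g0
t[0.0, 0.07, 0.23] a[0.0, 0.0, 0.0] g0
t[0.0, 0.06, 0.23] a[0.0, 0.0, 0.0] g0
t[0.0, 0.04, 0.24] a[0.0, 0.0, 0.0] g0
t[0.0, 0.03, 0.24] a[0.0, 0.0, 0.0] g0
t[0.0, 0.01, 0.25] a[0.0, 0.0, 0.0] g0
```

Then release, and rise clear.

Request:
{"api": "drive_tool", "payload": {
  "steps": [
    {"translation": [0,0.1,0.23],"angular": [0,0,0],"gripper": 0},
    {"translation": [0,0.1,0.22],"angular": [0,0,0],"gripper": 0},
    {"translation": [0,0.09,0.23],"angular": [0,0,0],"gripper": 0},
    {"translation": [0,0.07,0.23],"angular": [0,0,0],"gripper": 0},
    {"translation": [0,0.06,0.23],"angular": [0,0,0],"gripper": 0},
    {"translation": [0,0.04,0.24],"angular": [0,0,0],"gripper": 0},
    {"translation": [0,0.03,0.24],"angular": [0,0,0],"gripper": 0},
    {"translation": [0,0.01,0.24],"angular": [0,0,0],"gripper": 0}
  ]
}}

```text
t: 51.1
tool_pos: [0.6121, -0.0269, -0.0202]
tool_rot: [-0.163, -3.136, 0.002]
contact_force: [-15.7, -1.2, 32.7]
opening: 0.0087
grip_force: 44.8
```

Request:
{"api": "drive_tool", "payload": {
  "steps": [
    {"translation": [0,0,0],"angular": [0,0,0],"gripper": 0},
    {"translation": [0,0,0],"angular": [0,0,0],"gripper": 0.2},
    {"translation": [0,0,0],"angular": [0,0,0],"gripper": 0.4},
    {"translation": [0,0,0],"angular": [0,0,0],"gripper": 0.4},
    {"translation": [0,0,0],"angular": [0,0,0],"gripper": 0.4}
  ]
}}

```text
t: 51.72
tool_pos: [0.6122, -0.0266, -0.0203]
tool_rot: [-0.163, -3.137, 0.001]
contact_force: [0.3, 1.1, 0.2]
opening: 0.0344
grip_force: 0.0
```

Request:
{"api": "drive_tool", "payload": {
  "steps": [
    {"translation": [0,0,-0.3],"angular": [0,0,0],"gripper": 0.4},
    {"translation": [0,0,-0.6],"angular": [0,0,0],"gripper": 0.4},
    {"translation": [0,0,-0.8],"angular": [0,0,0],"gripper": 0.4},
    {"translation": [0,0,-0.8],"angular": [0,0,0],"gripper": 0.4},
    {"translation": [0,0.8,-0.8],"angular": [0,0,0],"gripper": 0.4},
    {"translation": [0,0.9,0],"angular": [0,0,0],"gripper": 0.4},
    {"translation": [0,0.9,0],"angular": [0,0,0],"gripper": 0.4},
    {"translation": [0,0.9,0],"angular": [0,0,0],"gripper": 0.4}
  ]
}}

```text
t: 52.72
tool_pos: [0.6272, 0.1138, 0.1131]
tool_rot: [0.163, 3.136, -0.001]
contact_force: [0.1, 0.1, -0.1]
opening: 0.0342
grip_force: 0.0
```

Request:
{"api": "drive_tool", "payload": {
  "steps": [
    {"translation": [0,0.9,0],"angular": [0,0,0],"gripper": 0.4},
    {"translation": [0,0.9,0],"angular": [0,0,0],"gripper": 0.4},
    {"translation": [0,0.5,0],"angular": [0,0,0],"gripper": 0.4},
    {"translation": [0,0,0],"angular": [0,0,0],"gripper": 0.4}
  ]
}}

```text
t: 53.22
tool_pos: [0.6364, 0.2049, 0.1121]
tool_rot: [0.16, 3.137, -0.002]
contact_force: [-0.9, -0.8, -0.2]
opening: 0.0341
grip_force: 0.0
```

Run:
```python
from co import *
show()
im=ctrl.get_image('top'); W=world(im)
o=ortho(im,.035,.42,.78,-.3,.02,1600); o2=ortho(im,.005,.42,.63,.31,.5,1400)
c=np.zeros((576,788,3),np.uint8); c[:,:512]=o; c[:o2.shape[0],520:520+o2.shape[1]]=o2; cv2.imwrite('pics/p10.png',c)
hs=cv2.cvtColor(im["color"],cv2.COLOR_RGB2HSV)
for x,y in ((.69,-.23),(.505,-.21)):
    m=(W[...,2]>.034)&(W[...,2]<.07)&(abs(W[...,0]-x)<.06)&(abs(W[...,1]-y)<.05)&(hs[...,1]>120)
    P=W[m]; print(cv2.minAreaRect((P[:,:2]*1000).astype(np.float32)),m.sum(),np.percentile(P[:,2],[10,50,90]).round(4))
for u,v in ((265,160),(318,163)): print(W[v,u])
print(np.linalg.norm(W[150:175,255:340]-world(dict(np.load('top0.npz')))[150:175,255:340],axis=-1).mean())
```

```text
t 53.2 tcp [0.6364 0.2049 0.1121] heel [0.6553 0.203  0.0733] yaw -5.84 tilt -0.02 roll -0.06 F [-0.9 -0.8 -0.2] op 0.0341 q [ 0.2   0.21  1.58 -0.    1.35 -1.27]
((691.6611328125, -230.78128051757812), (75.40333557128906, 77.98955535888672), 84.16487121582031) 935 [0.0349 0.0372 0.0401]
((503.8079528808594, -212.1419677734375), (75.42523956298828, 76.10913848876953), 84.14076232910156) 1002 [0.0348 0.0371 0.0402]
[0.63019693 0.18999095 0.46858168]
[0.7644638  0.11702895 0.03175447]
0.2620891234628157
```

View pics/p10.png

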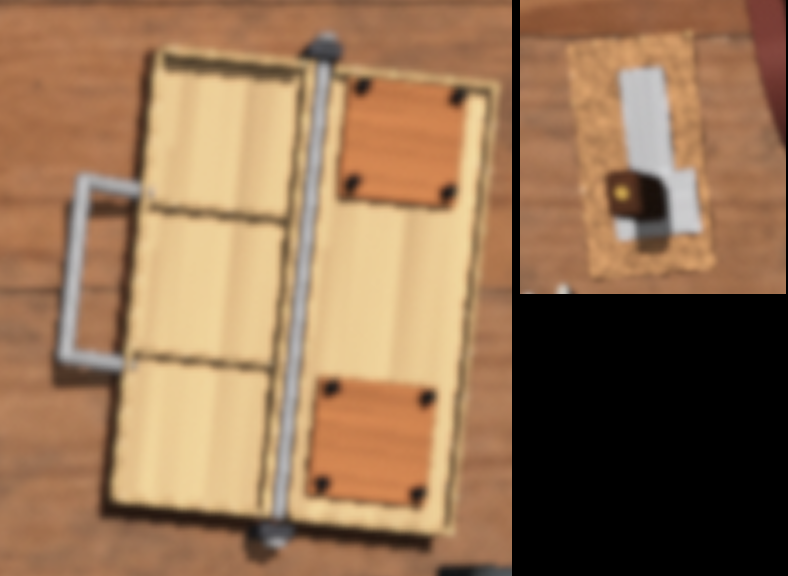

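```bash
python3 -c "
from station import ctrl
print(ctrl.finish_job())"
```

```text
the job is handed in; nothing more can be done
None
```

I handed the job in at about 53 s: both coasters present (no third was there) lie flat and feet up on the plate, the leaf is fully back open, and the lifter is flat on its mat; I never went near the tape measure or sanding block, though only the block was confirmed unmoved at the end. Two things differed from the description: the lifter's blade pointed to world +x, not -x, and the real fingertips sat about 42 mm behind the reported TCP, so my first grip on the bar closed on air above it and had to be redone.

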